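# Load varnish test plates in the curing stage, set its timer and close the cover

## Robot

A 7-joint arm with a two-finger parallel gripper is mounted at the origin on the work surface. World frame = base frame: x ahead of the robot, y to its left, z up, the work surface at z = 0. Lengths are in mm, angles in rad, forces in N, time in s.
With the tool pointing down it reaches from about 350 to 900 mm from the base axis. Payload 8.1 kg.
Tool frame: the origin (TCP) lies at the very end of the fingers, on their centre line; the grasp point (between the pads) lies robot.tcp_to_grasp behind it (robot.tcp_to_grasp is the distance from the TCP to the grasp point, in mm); z points along the fingers, y is the direction in which the jaws open and shut (so a half turn about z gives the same grasp; the last joint's range is limited). The gripper opens to 92 mm and grips with 3 to 60 N. Pads are 19 mm wide; open, the fingers measure 130 mm over their backs; the gripper's body (75 mm by 190 mm) begins 47 mm behind the grasp point.
Start: joints at [1.001, 0.434, 0.025, 1.573, -0.012, 1.134, -0.075], TCP at [281.249, -558.158, 226.742] pointing down, gripper open.
Joint ranges: [-2.62, 2.62], [-0.44, 2.09], [-1.27, 1.32], [0.08, 2.57], [-1.32, 4.46], [0.12, 2], [-2.74, 2.74]. Speed limits (rad/s): [2.22, 2.22, 3.01, 3.01, 3.14, 3.14, 3.14].

## Interface

Orientations are given as a unit quaternion [x, y, z, w].
In Python, from workcell import state, imaging, job, robot gives the robot as it stands.
- The arm moves only by the tool step_arm, never from a script. Its argument "series" is a list of rows, each an object with "claw": the opening, from 0 (shut) to 1 (fully open); "xyz": the shift along the tool's x, y, z in units of 25 mm (1.0 is 25 mm), a list of three; "angular": the turn, a rotation vector about the tool's x, y, z in units of 5 degrees (1.0 is 5 degrees), a list of three. A call has exactly 5 rows; each row is the pose to reach, as a shift and turn from the pose commanded when the call began, along the tool's axes at that moment; what a row does not reach only later rows make up. A row lasts 1/12 s, in which the tool goes at most 41.7 mm and 7.16 degrees, less where a joint would pass 70% of its speed; a pose out of reach is approached as far as the arm can. A call with a gripper value outside its range is refused whole. The fingers move at their own pace and stop on an object; "squeeze" is the grip in N (left out, the last holds). Time passes only in rows, so rows that repeat a pose let the fingers close, or fill a call up. It gives the time, the measured TCP pose, the force and the opening at its end, in the units of the state.
- state(): the state, without advancing time (a new reading comes with each control period).
- imaging.grab_frame(name): name is "side" or "top" or "wrist"; returns a dict with "pixels" (384x512x3 uint8, blue, green, red), "K" (3x3 intrinsics, pixels), "T" (4x4, takes a point from camera to world coordinates). Camera axes: x right, y down, z forward; pixel columns grow to the right and rows downward; lengths in mm; the calibration is good to about 2 mm. A picture is of the moment at which its call begins. There is no depth.
- job.close_job(): hands the job in, once; it reports no verdict.
The state is a dict: "t": time; "joints": joint angles; "qvel": joint speeds; "joint_torque": joint torques, N m; "tool_pos": TCP position; "orientation": TCP orientation; "wrist_force": force on the tool from outside, world axes, zero at the start; "ft_torque": the same for the moment, N m; "finger_gap": opening from 0.0 (shut) to 1.0 (fully open).
Only numpy, scipy, OpenCV 4.12 (cv2) and the standard library are available. Lean on these libraries where they do the work, as an engineer would, in place of code of your own. Each camera call takes 0.05 s, during which the arm holds its last target. There are 200 camera calls.

## Task

Take every glass varnish test plate from the plywood drying board and slide it, lengthwise, flat under the spring clip of a free station of the curing stage until it is fully home against the end stop and the clip has snapped down on the glass behind the plate's end strip, one plate to a station. Set the three thumbwheels of the timer to 5, 2 and 6 (left, middle, right as seen from the robot), and when all plates are in, lower the clear cover until it is fully closed. Leave the other things on the bench where they are.

Things in the scene. Friction and masses are not known exactly. Their poses are not given: they have to be found in the camera images.
- plate1: Glass varnish test plate 80 (x) x 38 (y) x 6 mm, with a glass strip 8 mm wide, 3 mm high across each short end (9 mm thick there) and a brown patch between; 50 g. Both ends alike: either may go in first. Origin: centre of the underside, z up. All plates alike; 2 or 3 present, flat on the drying board at the start (None then: absent).
- plate2: Glass varnish test plate 80 (x) x 38 (y) x 6 mm, with a glass strip 8 mm wide, 3 mm high across each short end (9 mm thick there) and a brown patch between; 50 g. Both ends alike: either may go in first. Origin: centre of the underside, z up. All plates alike; 2 or 3 present, flat on the drying board at the start (None then: absent).
- plate3: Glass varnish test plate 80 (x) x 38 (y) x 6 mm, with a glass strip 8 mm wide, 3 mm high across each short end (9 mm thick there) and a brown patch between; 50 g. Both ends alike: either may go in first. Origin: centre of the underside, z up. All plates alike; 2 or 3 present, flat on the drying board at the start (None then: absent).
- board: Plywood drying board, 240 (x) x 230 (y) x 6 mm, fixed, on which the plates lie (top at 6 mm). Origin: centre of the underside.
- stage: Grey curing stage, fixed: tray 186 (x) x 250 (y) mm with a 21 mm loading ledge in front, floor 12 mm above the bench, walls 6 mm thick and 45 mm high on both sides and the far (+x) edge, open at the near edge. Three stations 70 mm apart in y, each with a dark pad, end stop and two-leaf spring clip; smooth, low friction. Origin: centre of the underside; x points away from the robot.
- slot1 (a point): right (-y) station: point on the tray floor under the plate's centre when home, far end 0.5 mm short of the 10 mm high stop. Stage axes; plates slide in along +x. Flat floor runs 114 mm to -x of it. Clip lip starts at x = -4 mm, 18 mm above the floor, and falls at 30 deg to the nose: lower a plate with its centre at x < -46 mm, then slide. Clip parts lie below 32 mm above the floor.
- clip1 (a joint): Angle of the clip at slot1, rad: 0 = down (nose 3 mm above the floor), grows as it lifts. Hinge at x = 72 mm, nose at x = 24 mm from slot1; the spring presses with about 2.5 N. About 0.12 to 0.14 while the nose rides on a plate's end strip, about 0.06 once snapped down on the glass behind it.
- slot2 (a point): middle station: point on the tray floor under the plate's centre when home, far end 0.5 mm short of the 10 mm high stop. Stage axes; plates slide in along +x. Flat floor runs 114 mm to -x of it. Clip lip starts at x = -4 mm, 18 mm above the floor, and falls at 30 deg to the nose: lower a plate with its centre at x < -46 mm, then slide. Clip parts lie below 32 mm above the floor.
- clip2 (a joint): Angle of the clip at slot2, rad: 0 = down (nose 3 mm above the floor), grows as it lifts. Hinge at x = 72 mm, nose at x = 24 mm from slot2; the spring presses with about 2.5 N. About 0.12 to 0.14 while the nose rides on a plate's end strip, about 0.06 once snapped down on the glass behind it.
- slot3 (a point): left (+y) station: point on the tray floor under the plate's centre when home, far end 0.5 mm short of the 10 mm high stop. Stage axes; plates slide in along +x. Flat floor runs 114 mm to -x of it. Clip lip starts at x = -4 mm, 18 mm above the floor, and falls at 30 deg to the nose: lower a plate with its centre at x < -46 mm, then slide. Clip parts lie below 32 mm above the floor.
- clip3 (a joint): Angle of the clip at slot3, rad: 0 = down (nose 3 mm above the floor), grows as it lifts. Hinge at x = 72 mm, nose at x = 24 mm from slot3; the spring presses with about 2.5 N. About 0.12 to 0.14 while the nose rides on a plate's end strip, about 0.06 once snapped down on the glass behind it.
- cover (a joint): Angle of the clear cover with aluminium edges, rad: 0 = closed flat on the walls, grows as it opens; starts at 1.7 to 1.85 (upright, leaning back). Stiff hinge (about 2 N at the free edge, plus weight): it stays where left. 186 mm hinge to free edge, 250 mm wide, 8 mm thick, 250 g; a black finger tab 60 mm wide, 8 mm thick sticks out 22 mm past the middle of the free edge.
- cover_hinge (a point): Middle of the cover's hinge axis, at the far top edge of the stage (93 mm to +x of its centre, 45 mm above the bench), on the cover's underside. The frame turns with the cover: x from free edge to hinge, y along the hinge (stage's y), z out of the outer face (up when closed).
- timer: Grey timer, fixed: base 100 (x) x 150 (y) x 30 mm, middle part 70 mm long in x and 52 mm high, rounded cheeks up to 70 mm; three ribbed black thumbwheels 45 mm apart in y, each with a white knob on a stem. The cheek left (+y) of each wheel has eight white ticks for 0 to 7, 0 nearest the robot. Origin: centre of the underside; x away from the robot.
- wheel_left (a joint): left thumbwheel angle, rad, 0.2 per number: 0 = number 0 (knob leans 0.7 rad to the robot), 0.7 = knob up, 1.4 = number 7 (leans away). Axle along y at x = 0, y = 45 mm, z = 30 mm in the timer's frame; wheel radius 34 mm. Knob: cylinder 10 mm thick, 16 mm long along y, 52 mm from the axle; pinch it from above, fingers closing along x, or push it. Stiff (0.06 N m), stays.
- wheel_middle (a joint): middle thumbwheel angle, rad, 0.2 per number: 0 = number 0 (knob leans 0.7 rad to the robot), 0.7 = knob up, 1.4 = number 7 (leans away). Axle along y at x = 0, y = 0 mm, z = 30 mm in the timer's frame; wheel radius 34 mm. Knob: cylinder 10 mm thick, 16 mm long along y, 52 mm from the axle; pinch it from above, fingers closing along x, or push it. Stiff (0.06 N m), stays.
- wheel_right (a joint): right thumbwheel angle, rad, 0.2 per number: 0 = number 0 (knob leans 0.7 rad to the robot), 0.7 = knob up, 1.4 = number 7 (leans away). Axle along y at x = 0, y = -45 mm, z = 30 mm in the timer's frame; wheel radius 34 mm. Knob: cylinder 10 mm thick, 16 mm long along y, 52 mm from the axle; pinch it from above, fingers closing along x, or push it. Stiff (0.06 N m), stays.
- chisel: Chisel with a wooden handle, 200 mm long, lying. Bystander, to be left where it is.
- jar: Small jar, 50 mm in diameter and 50 mm high. Bystander, to be left where it is.
- brush: Brush, 200 mm long, lying. Bystander, to be left where it is.
- veneer: Veneered wood sample, 90 x 45 x 8 mm. Bystander, to be left where it is.
- hammer: Hammer, 280 mm long, lying. Bystander, to be left where it is.
- shellac: Amber bottle, 68 mm in diameter and 160 mm high. Bystander, to be left where it is.
- tin: Open steel cup, 80 mm in diameter and 90 mm high. Bystander, to be left where it is.
There are look-alikes about, which are no part of the job. Leave any blue, green or pink look-alike of the plate1 alone.

How it is judged (in metres and radians):
On the way, in this order (a step that is already met when the one before it is completed fails the run):
1. with the cover open, every plate is home in a station under its snapped-down clip (((x of plate1 in the frame of slot1 between -0.005 and 0.005 m and y of plate1 in the frame of slot1 between -0.009 and 0.009 m and z of plate1 in the frame of slot1 below 0.003 m and angle between the x axis of plate1 and the x axis of slot1, either way round below 0.15 rad and value of joint clip1 between 0.035 and 0.095 rad) or (x of plate1 in the frame of slot2 between -0.005 and 0.005 m and y of plate1 in the frame of slot2 between -0.009 and 0.009 m and z of plate1 in the frame of slot2 below 0.003 m and angle between the x axis of plate1 and the x axis of slot2, either way round below 0.15 rad and value of joint clip2 between 0.035 and 0.095 rad) or (x of plate1 in the frame of slot3 between -0.005 and 0.005 m and y of plate1 in the frame of slot3 between -0.009 and 0.009 m and z of plate1 in the frame of slot3 below 0.003 m and angle between the x axis of plate1 and the x axis of slot3, either way round below 0.15 rad and value of joint clip3 between 0.035 and 0.095 rad)) and ((x of plate2 in the frame of slot1 between -0.005 and 0.005 m and y of plate2 in the frame of slot1 between -0.009 and 0.009 m and z of plate2 in the frame of slot1 below 0.003 m and angle between the x axis of plate2 and the x axis of slot1, either way round below 0.15 rad and value of joint clip1 between 0.035 and 0.095 rad) or (x of plate2 in the frame of slot2 between -0.005 and 0.005 m and y of plate2 in the frame of slot2 between -0.009 and 0.009 m and z of plate2 in the frame of slot2 below 0.003 m and angle between the x axis of plate2 and the x axis of slot2, either way round below 0.15 rad and value of joint clip2 between 0.035 and 0.095 rad) or (x of plate2 in the frame of slot3 between -0.005 and 0.005 m and y of plate2 in the frame of slot3 between -0.009 and 0.009 m and z of plate2 in the frame of slot3 below 0.003 m and angle between the x axis of plate2 and the x axis of slot3, either way round below 0.15 rad and value of joint clip3 between 0.035 and 0.095 rad)) and ((x of plate3 in the frame of slot1 between -0.005 and 0.005 m and y of plate3 in the frame of slot1 between -0.009 and 0.009 m and z of plate3 in the frame of slot1 below 0.003 m and angle between the x axis of plate3 and the x axis of slot1, either way round below 0.15 rad and value of joint clip1 between 0.035 and 0.095 rad) or (x of plate3 in the frame of slot2 between -0.005 and 0.005 m and y of plate3 in the frame of slot2 between -0.009 and 0.009 m and z of plate3 in the frame of slot2 below 0.003 m and angle between the x axis of plate3 and the x axis of slot2, either way round below 0.15 rad and value of joint clip2 between 0.035 and 0.095 rad) or (x of plate3 in the frame of slot3 between -0.005 and 0.005 m and y of plate3 in the frame of slot3 between -0.009 and 0.009 m and z of plate3 in the frame of slot3 below 0.003 m and angle between the x axis of plate3 and the x axis of slot3, either way round below 0.15 rad and value of joint clip3 between 0.035 and 0.095 rad)) and value of joint cover above 0.3 rad), for 0.3 s.
2. the cover is closed over the plates (value of joint cover below 0.04 rad), for 0.2 s.
At the end, for the whole second after the job is handed in: Each plate present is home in a station (within 5 mm along, 9 mm across, 0.15 rad), flat, that clip at 0.035 to 0.095 rad on its glass; wheels left, middle, right at 5, 2, 6 (1.0, 0.4, 1.2 rad, within 0.07); cover below 0.04 rad (((x of plate1 in the frame of slot1 between -0.005 and 0.005 m and y of plate1 in the frame of slot1 between -0.009 and 0.009 m and z of plate1 in the frame of slot1 below 0.003 m and angle between the x axis of plate1 and the x axis of slot1, either way round below 0.15 rad and value of joint clip1 between 0.035 and 0.095 rad) or (x of plate1 in the frame of slot2 between -0.005 and 0.005 m and y of plate1 in the frame of slot2 between -0.009 and 0.009 m and z of plate1 in the frame of slot2 below 0.003 m and angle between the x axis of plate1 and the x axis of slot2, either way round below 0.15 rad and value of joint clip2 between 0.035 and 0.095 rad) or (x of plate1 in the frame of slot3 between -0.005 and 0.005 m and y of plate1 in the frame of slot3 between -0.009 and 0.009 m and z of plate1 in the frame of slot3 below 0.003 m and angle between the x axis of plate1 and the x axis of slot3, either way round below 0.15 rad and value of joint clip3 between 0.035 and 0.095 rad)) and ((x of plate2 in the frame of slot1 between -0.005 and 0.005 m and y of plate2 in the frame of slot1 between -0.009 and 0.009 m and z of plate2 in the frame of slot1 below 0.003 m and angle between the x axis of plate2 and the x axis of slot1, either way round below 0.15 rad and value of joint clip1 between 0.035 and 0.095 rad) or (x of plate2 in the frame of slot2 between -0.005 and 0.005 m and y of plate2 in the frame of slot2 between -0.009 and 0.009 m and z of plate2 in the frame of slot2 below 0.003 m and angle between the x axis of plate2 and the x axis of slot2, either way round below 0.15 rad and value of joint clip2 between 0.035 and 0.095 rad) or (x of plate2 in the frame of slot3 between -0.005 and 0.005 m and y of plate2 in the frame of slot3 between -0.009 and 0.009 m and z of plate2 in the frame of slot3 below 0.003 m and angle between the x axis of plate2 and the x axis of slot3, either way round below 0.15 rad and value of joint clip3 between 0.035 and 0.095 rad)) and ((x of plate3 in the frame of slot1 between -0.005 and 0.005 m and y of plate3 in the frame of slot1 between -0.009 and 0.009 m and z of plate3 in the frame of slot1 below 0.003 m and angle between the x axis of plate3 and the x axis of slot1, either way round below 0.15 rad and value of joint clip1 between 0.035 and 0.095 rad) or (x of plate3 in the frame of slot2 between -0.005 and 0.005 m and y of plate3 in the frame of slot2 between -0.009 and 0.009 m and z of plate3 in the frame of slot2 below 0.003 m and angle between the x axis of plate3 and the x axis of slot2, either way round below 0.15 rad and value of joint clip2 between 0.035 and 0.095 rad) or (x of plate3 in the frame of slot3 between -0.005 and 0.005 m and y of plate3 in the frame of slot3 between -0.009 and 0.009 m and z of plate3 in the frame of slot3 below 0.003 m and angle between the x axis of plate3 and the x axis of slot3, either way round below 0.15 rad and value of joint clip3 between 0.035 and 0.095 rad)) and value of joint wheel_left between 0.93 and 1.07 rad and value of joint wheel_middle between 0.33 and 0.47 rad and value of joint wheel_right between 1.13 and 1.27 rad and value of joint cover below 0.04 rad); the robot touches nothing.
It fails at once if a bystander is moved more than 40 mm (distance of any of chisel, jar, brush, veneer, hammer, shellac, tin from where it was at the start of the episode above 0.04 m).
Of plate1, plate2, plate3 only 2 to 3 are there at a start; the rules pass over those that are not, and their reading is None.
At some moment in a run one of plate1, plate2, plate3 may be knocked a few centimetres aside while the robot is not near it.
It also fails if it takes over 210 s, if anything falls off the work surface, if the arm or the gripper's body presses on something with over 40 N, if the wrist force passes 120 N, or if a joint passes its speed limit or range.

## Working session

There is one attempt and no reset: what is moved stays moved. The work goes in short steps, Python scripts to look and compute and a tool call to move; the robot and the scene stay as the last step left them, time stands still between calls to the robot, and variables do not carry over. Pictures are saved under pics/ and viewed, about 12 in all and at most 16, crops included, and the job is handed in when it is done.

Besides the shell and the picture viewer there is one more tool, called after "Request:" by a JSON object that holds its "api" and its "payload". step_arm: Moves the arm, as the interface text tells. Its arguments: {"type":"object","properties":{"series":{"type":"array"},"squeeze":{"type":"number"}},"required":["series"]}

```bash
mkdir -p pics; ls
python3 - <<'E'
from workcell import state, imaging, job, robot
import cv2, numpy as np
s=state(); print(s); print(robot.tcp_to_grasp)
for n in ("side","top"):
    f=imaging.grab_frame(n); cv2.imwrite(f"pics/{n}0.png",f["pixels"]); np.savez(f"{n}0.npz",**f); print(n,f["K"],f["T"])
E
```

```text
pics
{'t': 0.0, 'joints': array([ 1.00143514,  0.43525004,  0.0249689 ,  1.57413329, -0.0115664 ,
        1.13396607, -0.07507838]), 'qvel': array([-0.00098236, -0.00227699, -0.0015116 ,  0.00026636, -0.00088899,
        0.00392617, -0.0015329 ]), 'joint_torque': array([-1.44624348e-03, -6.67838645e+01,  9.84124951e-01, -3.14461184e+01,
       -6.06151507e-02,  4.27514885e-02,  1.15617440e-04]), 'tool_pos': array([ 280.95285671, -557.70862179,  225.91411872]), 'orientation': array([ 9.72893359e-01,  2.31252810e-01, -2.70616942e-04, -7.59481787e-04]), 'wrist_force': array([-0.55023719, -0.02739988, -0.432223  ]), 'ft_torque': array([ 0.00953463,  0.01948714, -0.04440631]), 'finger_gap': 1.0005335215603708}
18.8
side [[475.38551712   0.         253.48694717]
 [  0.         475.38551712 184.07955123]
 [  0.           0.           1.        ]] [[-9.99381090e-01 -2.23488893e-02  2.71655115e-02  4.45907142e+02]
 [-3.45675790e-02  7.67075867e-01 -6.40624458e-01  1.13512099e+03]
 [-6.52076323e-03 -6.41167015e-01 -7.67373663e-01  1.34863011e+03]
 [ 0.00000000e+00  0.00000000e+00  0.00000000e+00  1.00000000e+00]]
top [[449.38917944   0.         249.8350103 ]
 [  0.         449.38917944 199.44301329]
 [  0.           0.           1.        ]] [[ 1.82307067e-02 -9.98302119e-01  5.53219644e-02  4.21547063e+02]
 [-9.99815411e-01 -1.85380909e-02 -5.04815703e-03  4.92956531e+01]
 [ 6.06514946e-03 -5.52197211e-02 -9.98455806e-01  1.40505795e+03]
 [ 0.00000000e+00  0.00000000e+00  0.00000000e+00  1.00000000e+00]]
```

View pics/top0.png

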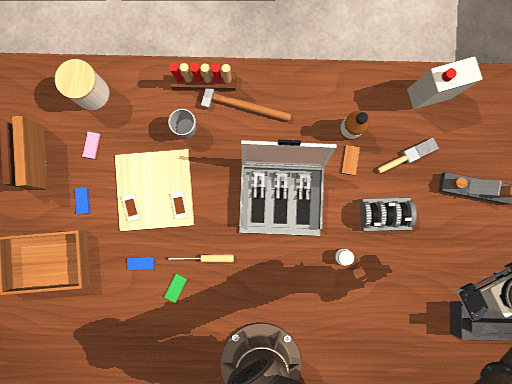

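View pics/side0.png

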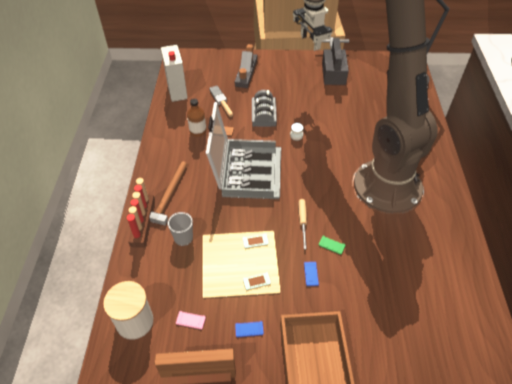

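The top view shows the board at about (154,190), with two white-framed brown plates at (131,207) and (180,205). The stage is at (282,200) with its cover leaning back at row 150, and the timer is at (388,215). The blue (82,201), (140,264), green (176,288) and pink (91,145) pieces are look-alikes and lie off the board. The veneer is at (350,160). I'll confirm the plates in one enlarged crop and measure from it.

```bash
cat > h.py <<'E'
import numpy as np, cv2
from scipy.spatial.transform import Rotation as R
from workcell import state, imaging, job, robot
def p2w(f,u,v,z):
    d=f["T"][:3,:3]@np.linalg.solve(f["K"],[u,v,1.]); o=f["T"][:3,3]
    return (o+d*(z-o[2])/d[2])[:2]
def w2p(f,p):
    c=f["T"][:3,:3].T@(np.asarray(p,float)-f["T"][:3,3]); q=f["K"]@c; return q[:2]/q[2]
def crop(f,name,u0,v0,w,h,s):
    cv2.imwrite("pics/"+name+".png",cv2.resize(f["pixels"][v0:v0+h,u0:u0+w],None,fx=s,fy=s,interpolation=cv2.INTER_CUBIC))
def tool(dxyz_w=None,dst=None,yaw=None,quat=None):
    """delta to dst (world mm) in tool axes/25mm; rotation to tool-down with tool x-axis at yaw, in 5deg units"""
    s=state(); q=R.from_quat(s["orientation"])
    d=np.asarray(dst)-s["tool_pos"]
    out=q.inv().apply(d)/25
    r=np.zeros(3)
    if yaw is not None:
        tgt=R.from_euler('z',yaw)*R.from_euler('x',np.pi); r=(q.inv()*tgt).as_rotvec()/np.radians(5)
    return np.round(out,2),np.round(r,2)
E
python3 - <<'E'
from h import *
f=dict(np.load("top0.npz"))
a=f["pixels"]
A=cv2.resize(a[140:240,110:200],None,fx=4,fy=4,interpolation=cv2.INTER_CUBIC)
B=cv2.resize(a[140:240,235:335],None,fx=4,fy=4,interpolation=cv2.INTER_CUBIC)
C=cv2.resize(a[190:240,350:425],None,fx=4,fy=4,interpolation=cv2.INTER_CUBIC)
o=np.zeros((600,800,3),np.uint8); o[:400,:360]=A; o[:400,365:765]=B; o[400:600,:300]=C
# side timer & board
g=dict(np.load("side0.npz"))["pixels"]
o[400:600,310:510]=cv2.resize(g[80:130,240:290],None,fx=4,fy=4,interpolation=cv2.INTER_CUBIC)
o[400:600,520:800]=cv2.resize(g[228:298,200:298],None,fx=2.857,fy=2.857)[:200,:280]
cv2.imwrite("pics/m1.png",o)
# plates: brown patch/white blobs
for (u0,v0,u1,v1) in ((115,185,148,228),(165,185,196,225)):
    s=a[v0:v1,u0:u1].astype(int); hsv=cv2.cvtColor(a[v0:v1,u0:u1],cv2.COLOR_BGR2HSV)
    print(np.unique(hsv[...,1]//16,return_counts=True))
E
```

```text
(array([ 0,  1,  2,  3,  4,  5,  6,  7,  8,  9, 10, 11, 12, 13, 14, 15],
      dtype=uint8), array([116,  34, 175, 451, 293,  32,  17,  27,  10,  11,  91,  66,  59,
        20,  11,   6]))
(array([ 0,  1,  2,  3,  4,  5,  6,  7,  8,  9, 10, 11, 12, 13, 14, 15],
      dtype=uint8), array([116,  40,  64, 525, 124,  29,  34,  35,  14,  10,  95,  80,  41,
        15,  12,   6]))
```

View pics/m1.png

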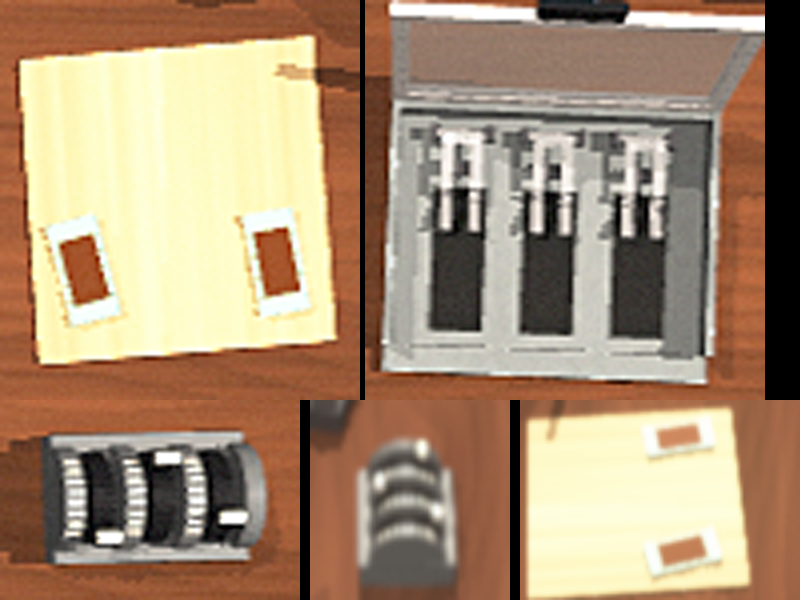

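Run:
```python
from h import *
f=dict(np.load("top0.npz")); a=f["pixels"]
hsv=cv2.cvtColor(a,cv2.COLOR_BGR2HSV)
for (u0,v0,u1,v1) in ((116,187,147,226),(165,187,192,223)):
    h=hsv[v0:v1,u0:u1]; 
    m=((h[...,1]<40)|(h[...,1]>150)).astype(np.uint8)
    n,l,st,c=cv2.connectedComponentsWithStats(m); k=1+np.argmax(st[1:,4])
    pts=np.argwhere(l==k)[:,::-1]+[u0,v0]
    w=np.array([p2w(f,u,v,8) for u,v in pts]).astype(np.float32)
    print("plate",cv2.minAreaRect(w))
    m=(h[...,1]>150).astype(np.uint8); n,l,st,c=cv2.connectedComponentsWithStats(m); k=1+np.argmax(st[1:,4]); pts=np.argwhere(l==k)[:,::-1]+[u0,v0]
    w=np.array([p2w(f,u,v,6) for u,v in pts]).astype(np.float32); print("patch",cv2.minAreaRect(w))
print("stage front", p2w(f,239.5,232,12),p2w(f,320.2,235.5,12),"back",p2w(f,243.2,165,45),p2w(f,323.7,167,45))
for c,i in (((434,330),'s3'),((478,330),'s3'),((520,332),'s2'),((574,334),'s2'),((610,336),'s1'),((662,338),'s1')):
    print(i,p2w(f,235+(c[0]-365)/4,140+c[1]/4,12))
for n,c in (('L',(110,538)),('M',(168,457)),('R',(232,518))): 
    print(n,[p2w(f,350+c[0]/4,190+(c[1]-400)/4,z) for z in (70,82)])
for c in ((42,435),(245,435),(48,562),(248,562)): print('timer',p2w(f,350+c[0]/4,190+(c[1]-400)/4,30))
```

```text
plate ((468.9617919921875, 412.10247802734375), (81.59347534179688, 39.68485641479492), 15.880656242370605)
patch ((468.5425720214844, 412.5728759765625), (49.33892822265625, 25.786895751953125), 17.019283294677734)
plate ((477.7687072753906, 262.8840026855469), (81.27880859375, 39.43525314331055), 12.380008697509766)
patch ((477.53411865234375, 262.9725341796875), (49.10393142700195, 25.572599411010742), 12.7875394821167)
stage front [397.34074646  72.36397714] [ 391.0663602  -177.45323797] back [601.50886566  64.52577711] [ 600.04954033 -180.75974073]
s3 [427.3900878   33.47333664]
s3 [428.01191177  -0.58379782]
s2 [427.05948393 -33.1259512 ]
s2 [426.27647384 -74.96750995]
s1 [ 425.23894099 -102.87394814]
s1 [ 424.42731421 -143.18164944]
L [array([ 428.00707414, -338.09755845]), array([ 427.94900915, -334.61552343])]
M [array([ 489.04216803, -381.21496761]), array([ 488.4354968, -377.3453772])]
R [array([ 444.51455581, -428.92348578]), array([ 444.3081154 , -424.62507337])]
timer [ 506.1723827  -297.24316437]
timer [ 509.07237653 -453.33299345]
timer [ 409.01638056 -302.28426939]
timer [ 411.79684299 -455.47239811]
```

The crop confirms exactly two brown-patch, white-framed plates on the board, at (131,207) and (180,205), and all three clips are empty. The knobs are at about (377,224) left, (392,204) middle and (408,219) right. The timer is nearest, so I'll do that first.

```bash
python3 -c "
from h import *
print(tool(dst=[455,-377,210],yaw=np.pi/2))"
```

```text
(array([ 9.47, -3.32,  0.64]), array([-2.000e-02, -1.000e-02, -1.265e+01]))
```

Request:
{"api": "step_arm", "payload": {"series": [{"claw": 1,"xyz": [2,-0.7,0.1],"angular": [0,0,-1.4]},{"claw": 1,"xyz": [3.6,-1.3,0.2],"angular": [0,0,-2.8]},{"claw": 1,"xyz": [5.2,-1.9,0.3],"angular": [0,0,-4.2]},{"claw": 1,"xyz": [6.8,-2.5,0.4],"angular": [0,0,-5.6]},{"claw": 0.5,"xyz": [8.4,-3,0.5],"angular": [0,0,-7]}], "squeeze": 15}}

```text
t: 0.52
tool_pos: [425.1, -405.5, 214.9]
orientation: [0.857, 0.516, -0.0, -0.0]
wrist_force: [1.1, -1.1, -0.8]
finger_gap: 0.963
```

```bash
python3 -c "
from h import *
print(tool(dst=[455,-377,210],yaw=np.pi/2),state()['tool_pos'])"
```

```text
(array([1.57, 0.52, 0.19]), array([-0.01, -0.  , -5.59])) [ 425.05755896 -405.46788368  214.86570101]
```

Request:
{"api": "step_arm", "payload": {"series": [{"claw": 0.5,"xyz": [0.8,0.2,0.1],"angular": [0,0,-1.4]},{"claw": 0.5,"xyz": [1.6,0.5,0.2],"angular": [0,0,-2.8]},{"claw": 0.5,"xyz": [1.6,0.5,0.2],"angular": [0,0,-4.2]},{"claw": 0.5,"xyz": [1.6,0.5,0.2],"angular": [0,0,-5.6]},{"claw": 0.5,"xyz": [1.6,0.5,0.2],"angular": [0,0,-5.6]}]}}

```text
t: 0.93
tool_pos: [454.4, -377.5, 209.6]
orientation: [0.706, 0.708, -0.0, -0.001]
wrist_force: [0.2, 0.0, 0.1]
finger_gap: 0.613
```

Run:
```python
from h import *
s=state(); print(s['tool_pos'],s['orientation'],s['finger_gap'])
f=imaging.grab_frame("wrist"); np.savez("w1.npz",**f); cv2.imwrite("pics/w1.png",f["pixels"]); print(f["T"],f["K"])
for y in (45,0,-45): print([w2p(f,[459+x,-377+y,30]).round(0) for x in (-35,0,35)])
```

```text
[ 454.36031099 -377.5100137   209.60194601] [ 7.06340531e-01  7.07872023e-01 -4.94660346e-05 -5.00427798e-04] 0.613196828569873
[[ 9.99995761e-01  2.86652248e-03 -5.10686486e-04  4.54598303e+02]
 [ 2.64516120e-03 -9.67690777e-01 -2.52126086e-01 -3.11347321e+02]
 [-1.21691170e-03  2.52123666e-01 -9.67694258e-01  3.68532875e+02]
 [ 0.00000000e+00  0.00000000e+00  0.00000000e+00  1.00000000e+00]] [[273.48863325   0.         256.24315183]
 [  0.         273.48863325 190.26823572]
 [  0.           0.           1.        ]]
[array([231., 136.]), array([260., 137.]), array([289., 137.])]
[array([232., 173.]), array([260., 173.]), array([288., 173.])]
[array([233., 207.]), array([260., 207.]), array([287., 207.])]
```

View pics/w1.png

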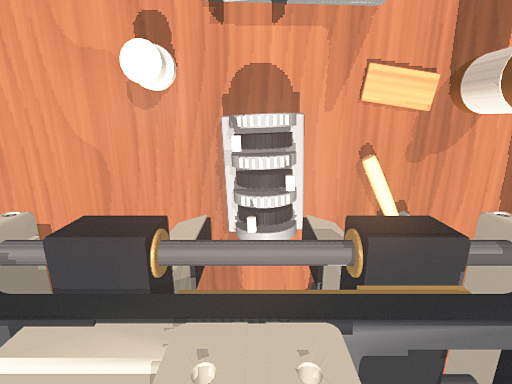

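Wrist view 1 shows the knobs at (236,143) left, (290,183) middle and (252,225) right. The base side edges run (222,118)-(229,232) and (303,114)-(303,232), and image right is +x. I'll intersect the knob rays with the 52 mm arc.

```bash
cat >> h.py <<'E'
def knob(f,u,v,xa):
    "lean (0=up,+away) by matching ray with 52 mm arc about axle (xa, z30)"
    b=[]
    for L in np.arange(-.8,.8,.005):
        z=30+52*np.cos(L); p=p2w(f,u,v,z); b.append((abs(p[0]-xa-52*np.sin(L)),L,p[0],p[1],z))
    m=min(b); return dict(angle=round(m[1]+.7,3),x=round(m[2],1),y=round(m[3],1),z=round(m[4],1))
E
python3 - <<'E'
from h import *
f=dict(np.load("w1.npz")); a=f["pixels"]
print("edges",[p2w(f,u,v,30).round(1) for u,v in ((222,118),(229,232),(303,114),(303,232))])
hsv=cv2.cvtColor(a,cv2.COLOR_BGR2HSV)
m=((hsv[...,2]>215)&(hsv[...,1]<30)).astype(np.uint8); 
for u,v in ((236,143),(290,183),(252,225)):
    s=m[v-11:v+12,u-8:u+9]; n,l,st,c=cv2.connectedComponentsWithStats(s,connectivity=4); k=l[11,8]
    cu,cv_=c[k]+[u-8,v-11]; print(st[k],cu,cv_)
    for xa in (457,459,461): print(xa,knob(f,cu,cv_,xa))
E
```

```text
edges [array([ 413.2, -310.3]), array([ 418.3, -457.1]), array([ 509.9, -305.4]), array([ 516.8, -456.8])]
[  0   0  13  23 240] 233.4375 142.82083333333333
457 {'angle': np.float64(0.155), 'x': np.float64(430.1), 'y': np.float64(-335.9), 'z': np.float64(74.5)}
459 {'angle': np.float64(0.105), 'x': np.float64(429.9), 'y': np.float64(-336.0), 'z': np.float64(73.1)}
461 {'angle': np.float64(0.055), 'x': np.float64(429.8), 'y': np.float64(-336.1), 'z': np.float64(71.6)}
[  4   0  13  23 217] 292.48387096774195 182.10138248847926
457 {'angle': np.float64(1.495), 'x': np.float64(495.5), 'y': np.float64(-380.4), 'z': np.float64(66.4)}
459 {'angle': np.float64(1.475), 'x': np.float64(495.4), 'y': np.float64(-380.2), 'z': np.float64(67.1)}
461 {'angle': np.float64(1.415), 'x': np.float64(495.1), 'y': np.float64(-379.7), 'z': np.float64(69.3)}
[  3   4  14  19 163] 252.13496932515338 227.15337423312883
457 {'angle': np.float64(0.565), 'x': np.float64(449.9), 'y': np.float64(-429.0), 'z': np.float64(81.5)}
459 {'angle': np.float64(0.525), 'x': np.float64(449.9), 'y': np.float64(-429.1), 'z': np.float64(81.2)}
461 {'angle': np.float64(0.485), 'x': np.float64(449.9), 'y': np.float64(-429.3), 'z': np.float64(80.8)}
```

```bash
cat >> h.py <<'E'
def go(dst,yaw,tilt=0.):
    "shift/25mm and turn/5deg to world dst, tool down at yaw(deg), then tilt(deg) about tool x"
    s=state(); q=R.from_quat(s["orientation"])
    tgt=R.from_euler('z',yaw,degrees=True)*R.from_euler('x',180+tilt,degrees=True)
    print("xyz",np.round(q.inv().apply(np.asarray(dst)-s["tool_pos"])/25,2),"ang",np.round((q.inv()*tgt).as_rotvec(degrees=True)/5,2))
E
python3 -c "
from h import *
go([419,-336,105.4],92,-20)"
```

```text
xyz [ 1.66 -1.41  4.17] ang [-4.01  0.08 -0.47]
```

Request:
{"api": "step_arm", "payload": {"series": [{"claw": 0.35,"xyz": [0.8,-0.7,1],"angular": [-1.2,0,-0.2]},{"claw": 0.35,"xyz": [1.66,-1.41,2],"angular": [-2.4,0,-0.5]},{"claw": 0.35,"xyz": [1.66,-1.41,3.1],"angular": [-3.6,0,-0.5]},{"claw": 0.35,"xyz": [1.66,-1.41,4.17],"angular": [-4,0.1,-0.5]},{"claw": 0.35,"xyz": [1.66,-1.41,4.17],"angular": [-4,0.1,-0.5]}]}}

```text
t: 1.4
tool_pos: [412.6, -335.3, 100.5]
orientation: [0.687, 0.707, 0.126, 0.116]
wrist_force: [-1.8, 0.3, -0.9]
finger_gap: 0.354
```

```bash
python3 -c "
from h import *
s=state();print(s['tool_pos'],s['finger_gap'])
go([432.7,-336,67.8],92,-20)
f=imaging.grab_frame('wrist');np.savez('w2.npz',**f);crop(f,'w2',150,60,220,240,2.5)"
```

```text
[ 412.62055088 -335.25411949  100.50955667] 0.35392964998222315
xyz [-0.07  0.31  1.5 ] ang [-0.06 -0.08 -0.09]
```

View pics/w2.png

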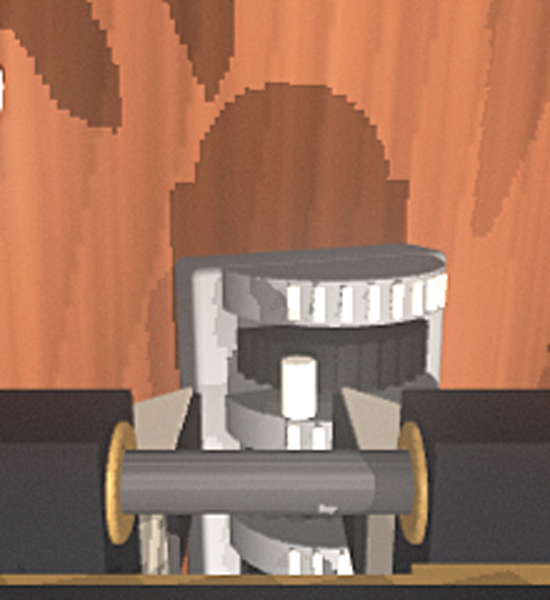

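Crop 2 shows the left knob at about (298,388) in the crop, frame (269,215), between the fingers and slightly towards +y of the tool. It also shows the ticks on the cheek.

```bash
python3 -c "
from h import *
f=dict(np.load('w2.npz'))
for xa in (458,460,462): print(xa,knob(f,269.2,215,xa))
# ticks on far-left cheek
c=f['T'][:3,3]; print(c)
for x in (288,293,318,346,374,401,420,439): print(x,p2w(f,150+x/2.5,60+300/2.5,66).round(1))
"
```

```text
458 {'angle': np.float64(0.185), 'x': np.float64(432.3), 'y': np.float64(-336.3), 'z': np.float64(75.3)}
460 {'angle': np.float64(0.145), 'x': np.float64(432.7), 'y': np.float64(-336.7), 'z': np.float64(74.2)}
462 {'angle': np.float64(0.11), 'x': np.float64(433.1), 'y': np.float64(-337.0), 'z': np.float64(73.2)}
[ 357.72815874 -271.95430077  250.75797522]
288 [ 431.9 -312. ]
293 [ 433.5 -312. ]
318 [ 441.6 -312.4]
346 [ 451.  -312.8]
374 [ 460.7 -313.2]
401 [ 470.3 -313.6]
420 [ 477.3 -313.9]
439 [ 484.4 -314.3]
```

Request:
{"api": "step_arm", "payload": {"series": [{"claw": 0.35,"xyz": [-0.05,0.4,0.5],"angular": [0,0,0]},{"claw": 0.35,"xyz": [-0.05,0.4,1],"angular": [0,0,0]},{"claw": 0.35,"xyz": [-0.05,0.4,1.45],"angular": [0,0,0]},{"claw": 0.1,"xyz": [-0.05,0.4,1.45],"angular": [0,0,0]},{"claw": 0.05,"xyz": [-0.05,0.4,1.45],"angular": [0,0,0]}]}}

```text
t: 1.87
tool_pos: [442.3, -336.8, 75.8]
orientation: [0.683, 0.71, 0.125, 0.12]
wrist_force: [-2.1, 0.2, 1.4]
finger_gap: 0.255
```

Request:
{"api": "step_arm", "payload": {"series": [{"claw": 0.0,"xyz": [0,0,0],"angular": [0,0,0]},{"claw": 0.0,"xyz": [0,0,0],"angular": [0,0,0]},{"claw": 0.0,"xyz": [0,0,0],"angular": [0,0,0]},{"claw": 0.0,"xyz": [0,0,0],"angular": [0,0,0]},{"claw": 0.0,"xyz": [0,0,0],"angular": [0,0,0]}]}}

```text
t: 2.28
tool_pos: [441.7, -336.9, 75.9]
orientation: [0.682, 0.71, 0.126, 0.121]
wrist_force: [-1.8, 0.6, 5.4]
finger_gap: 0.102
```

```bash
python3 -c "
from h import *
s=state();print(s['tool_pos'],s['finger_gap'],s['wrist_force'])
for L in (-.3,0,.3): 
  go([461+52*np.sin(L),-337,30+52*np.cos(L)-5],92,[-10,-5,0][[-.3,0,.3].index(L)])"
```

```text
[ 441.67776132 -336.88943701   75.93203544] 0.10204130787656539 [-1.83128157  0.57492261  5.42374188]
xyz [-0.01  0.13  0.1 ] ang [ 2.01 -0.02  0.05]
xyz [-0.04  0.74  0.22] ang [ 3.01 -0.01  0.05]
xyz [-0.06  1.28  0.52] ang [ 4.01 -0.01  0.05]
```

Request:
{"api": "step_arm", "payload": {"series": [{"claw": 0.0,"xyz": [0,0.13,0.1],"angular": [1,0,0]},{"claw": 0.0,"xyz": [0,0.4,0.14],"angular": [2,0,0]},{"claw": 0.0,"xyz": [0,0.74,0.22],"angular": [3,0,0]},{"claw": 0.0,"xyz": [0,1.0,0.37],"angular": [3.5,0,0]},{"claw": 0.0,"xyz": [0,1.28,0.52],"angular": [4,0,0]}]}}

```text
t: 2.7
tool_pos: [477.0, -336.8, 75.2]
orientation: [0.693, 0.721, -0.001, 0.001]
wrist_force: [-4.1, -4.3, 2.6]
finger_gap: 0.097
```

Request:
{"api": "step_arm", "payload": {"series": [{"claw": 0.0,"xyz": [0,0,0],"angular": [0,0,0]},{"claw": 0.0,"xyz": [0,0,0],"angular": [0,0,0]},{"claw": 0.0,"xyz": [0,0,0],"angular": [0,0,0]},{"claw": 0.0,"xyz": [0,0,0],"angular": [0,0,0]},{"claw": 0.35,"xyz": [0,0,0],"angular": [0,0,0]}]}}

```text
t: 3.12
tool_pos: [476.9, -335.9, 74.7]
orientation: [0.693, 0.721, 0.001, 0.001]
wrist_force: [0.4, -0.2, -0.3]
finger_gap: 0.137
```

Request:
{"api": "step_arm", "payload": {"series": [{"claw": 0.35,"xyz": [0,0,0],"angular": [0,0,0]},{"claw": 0.35,"xyz": [0,0,0],"angular": [0,0,0]},{"claw": 0.35,"xyz": [0,0,-1],"angular": [0,0,0]},{"claw": 0.35,"xyz": [0,0,-2],"angular": [0,0,0]},{"claw": 0.35,"xyz": [0,0,-3],"angular": [0,0,0]}]}}

```text
t: 3.53
tool_pos: [474.6, -334.7, 149.0]
orientation: [0.693, 0.721, 0.0, -0.002]
wrist_force: [0.2, 0.7, -0.1]
finger_gap: 0.347
```

Request:
{"api": "step_arm", "payload": {"series": [{"claw": 0.35,"xyz": [0,0,-1],"angular": [0,0,0]},{"claw": 0.35,"xyz": [0,0,-1],"angular": [0,0,0]},{"claw": 0.35,"xyz": [0,0,-1],"angular": [0,0,0]},{"claw": 0.35,"xyz": [0,0,-1],"angular": [0,0,0]},{"claw": 0.35,"xyz": [0,0,-1],"angular": [0,0,0]}]}}

```text
t: 3.95
tool_pos: [474.7, -334.9, 172.6]
orientation: [0.693, 0.721, 0.0, -0.002]
wrist_force: [0.5, 0.9, -0.1]
finger_gap: 0.351
```

```bash
python3 -c "
from h import *
s=state();print(s['tool_pos'],s['orientation'])
f=imaging.grab_frame('wrist');np.savez('w3.npz',**f);crop(f,'w3',196,70,130,150,4)
print(f['T'][:3,3])
"
```

```text
[ 474.70605309 -334.88744487  172.62650378] [ 6.92905050e-01  7.21027146e-01  9.67572970e-05 -1.56100960e-03]
[ 472.61437227 -269.04432994  331.65375631]
```

View pics/w3.png

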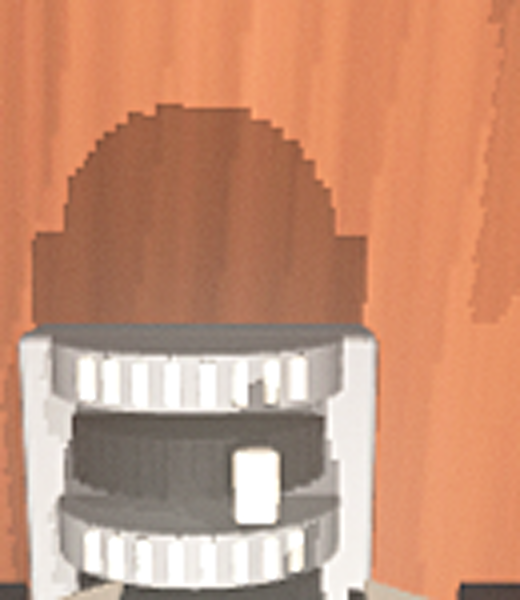

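Crop 3 shows eight cheek ticks at crop x of about 87, 108, 138, 172, 207, 243, 271 and 298 (row 380). The knob is at (256,486), near tick 5. I'll compute the angle with parallax.

```bash
python3 -c "
from h import *
f=dict(np.load('w3.npz'))
P=lambda x,y,z:p2w(f,196+x/4,70+y/4,z)
a=P(87,380,60.6);b=P(298,380,60.6);print('ends',a,b,(a+b)/2)
a=P(172,380,69.8);b=P(207,380,69.8);print('mid',a,b,(a+b)/2)
print('edges',P(22,480,30),P(376,480,30))
for xa in (458,460,462,464): print(xa,knob(f,196+256/4,70+486/4,xa))
for xa in (460,463): print([knob(f,196+x/4,70+380/4,xa) for x in ()])
"
```

```text
ends [ 435.24652186 -314.61373572] [ 487.95546668 -312.47052713] [ 461.60099427 -313.54213143]
mid [ 457.03350869 -312.23272359] [ 465.48005586 -311.88927691] [ 461.25678228 -312.06100025]
edges [ 412.66214353 -349.26896583] [ 513.39932221 -345.14909565]
458 {'angle': np.float64(1.1), 'x': np.float64(478.3), 'y': np.float64(-335.7), 'z': np.float64(77.9)}
460 {'angle': np.float64(1.06), 'x': np.float64(478.3), 'y': np.float64(-335.5), 'z': np.float64(78.7)}
462 {'angle': np.float64(1.02), 'x': np.float64(478.2), 'y': np.float64(-335.3), 'z': np.float64(79.4)}
464 {'angle': np.float64(0.975), 'x': np.float64(478.2), 'y': np.float64(-335.2), 'z': np.float64(80.0)}
[]
[]
```

```bash
python3 -c "
from h import *
go([503.2,-381,106],92,20)"
```

```text
xyz [-1.89  1.07  2.66] ang [ 3.98 -0.02  0.06]
```

Request:
{"api": "step_arm", "payload": {"series": [{"claw": 0.35,"xyz": [-0.9,0.5,0.5],"angular": [1.2,0,0]},{"claw": 0.35,"xyz": [-1.9,1.07,1],"angular": [2.4,0,0]},{"claw": 0.35,"xyz": [-1.9,1.07,1.9],"angular": [3.6,0,0]},{"claw": 0.35,"xyz": [-1.9,1.07,2.66],"angular": [4,0,0]},{"claw": 0.35,"xyz": [-1.9,1.07,2.66],"angular": [4,0,0]}]}}

```text
t: 4.42
tool_pos: [503.7, -378.4, 100.5]
orientation: [0.68, 0.711, -0.126, -0.126]
wrist_force: [-1.5, 2.0, -1.2]
finger_gap: 0.348
```

Request:
{"api": "step_arm", "payload": {"series": [{"claw": 0.35,"xyz": [0,0,0.4],"angular": [0,0,0]},{"claw": 0.35,"xyz": [0,0,1],"angular": [0,0,0]},{"claw": 0.35,"xyz": [0,0,1.6],"angular": [0,0,0]},{"claw": 0.35,"xyz": [0,0,1.6],"angular": [0,0,0]},{"claw": 0.0,"xyz": [0,0,1.6],"angular": [0,0,0]}]}}

```text
t: 4.83
tool_pos: [489.3, -383.0, 70.8]
orientation: [0.683, 0.71, -0.125, -0.12]
wrist_force: [-0.3, -0.1, 0.7]
finger_gap: 0.317
```

Request:
{"api": "step_arm", "payload": {"series": [{"claw": 0.0,"xyz": [0,0,0],"angular": [0,0,0]},{"claw": 0.0,"xyz": [0,0,0],"angular": [0,0,0]},{"claw": 0.0,"xyz": [0,0,0],"angular": [0,0,0]},{"claw": 0.0,"xyz": [0,0,0],"angular": [0,0,0]},{"claw": 0.0,"xyz": [0,0,0],"angular": [0,0,0]}]}}

```text
t: 5.25
tool_pos: [491.4, -382.6, 70.8]
orientation: [0.682, 0.71, -0.125, -0.12]
wrist_force: [1.4, -0.4, 5.2]
finger_gap: 0.101
```

```bash
python3 -c "
from h import *
s=state();print(s['tool_pos'],s['finger_gap'],s['wrist_force'])
for L,t in ((.3,10),(0,5),(-.3,0)): 
  go([462.2+52*np.sin(L),-381,30+52*np.cos(L)-5],92,t)"
```

```text
[ 491.42573397 -382.60846594   70.78973533] 0.10121941266898778 [ 1.41905126 -0.41918453  5.21074507]
xyz [ 0.09 -0.57  0.04] ang [-1.98  0.02  0.06]
xyz [ 0.11 -1.18  0.16] ang [-2.98  0.01  0.06]
xyz [ 0.14 -1.73  0.46] ang [-3.98  0.01  0.06]
```

Gripped: a gap of 0.10 means about 9.3 mm on the 10 mm knob. I'll turn the middle wheel to 2, then release and rise.

Request:
{"api": "step_arm", "payload": {"series": [{"claw": 0.0,"xyz": [0,-0.57,0.04],"angular": [-1.4,0,0]},{"claw": 0.0,"xyz": [0,-0.9,0.09],"angular": [-2.2,0,0]},{"claw": 0.0,"xyz": [0,-1.18,0.16],"angular": [-3,0,0]},{"claw": 0.0,"xyz": [0,-1.45,0.3],"angular": [-3.5,0,0]},{"claw": 0.0,"xyz": [0,-1.73,0.46],"angular": [-4,0,0]}]}}

```text
t: 5.67
tool_pos: [447.1, -383.1, 74.6]
orientation: [0.693, 0.721, 0.002, 0.001]
wrist_force: [5.0, 2.5, -4.6]
finger_gap: 0.099
```

Request:
{"api": "step_arm", "payload": {"series": [{"claw": 0.0,"xyz": [0,0,0],"angular": [0,0,0]},{"claw": 0.0,"xyz": [0,0,0],"angular": [0,0,0]},{"claw": 0.0,"xyz": [0,0,0],"angular": [0,0,0]},{"claw": 0.35,"xyz": [0,0,0],"angular": [0,0,0]},{"claw": 0.35,"xyz": [0,0,0],"angular": [0,0,0]}]}}

```text
t: 6.08
tool_pos: [447.1, -384.3, 73.9]
orientation: [0.693, 0.721, 0.0, -0.0]
wrist_force: [-0.0, 0.4, 0.4]
finger_gap: 0.199
```

Request:
{"api": "step_arm", "payload": {"series": [{"claw": 0.35,"xyz": [0,0,0],"angular": [0,0,0]},{"claw": 0.35,"xyz": [0,0,0],"angular": [0,0,0]},{"claw": 0.35,"xyz": [0,0,-1],"angular": [0,0,0]},{"claw": 0.35,"xyz": [0,0,-1.5],"angular": [0,0,0]},{"claw": 0.35,"xyz": [0,0,-1.5],"angular": [0,0,0]}]}}

```text
t: 6.5
tool_pos: [447.9, -385.2, 113.9]
orientation: [0.693, 0.721, 0.001, 0.002]
wrist_force: [1.0, 0.4, 0.3]
finger_gap: 0.35
```

```bash
python3 -c "
from h import *
s=state();print(s['tool_pos'],s['finger_gap'],s['wrist_force'])
f=imaging.grab_frame('wrist');np.savez('w4.npz',**f)
go([448.5,-427,105],92,-10)"
```

```text
[ 447.85129443 -385.16026915  113.89900673] 0.34960806798886557 [0.9824599  0.37672532 0.30330436]
xyz [-1.69 -0.02  0.3 ] ang [-1.97  0.01  0.06]
```

Request:
{"api": "step_arm", "payload": {"series": [{"claw": 0.35,"xyz": [-0.9,-0.1,0],"angular": [-1,0,0]},{"claw": 0.35,"xyz": [-1.76,-0.15,0.2],"angular": [-2,0,0]},{"claw": 0.35,"xyz": [-1.76,-0.15,0.38],"angular": [-2,0,0]},{"claw": 0.35,"xyz": [-1.76,-0.15,0.38],"angular": [-2,0,0]},{"claw": 0.35,"xyz": [-1.76,-0.15,0.38],"angular": [-2,0,0]}]}}

```text
t: 6.97
tool_pos: [443.3, -427.7, 100.7]
orientation: [0.691, 0.718, 0.063, 0.059]
wrist_force: [0.0, 1.3, 0.7]
finger_gap: 0.351
```

Request:
{"api": "step_arm", "payload": {"series": [{"claw": 0.35,"xyz": [0,0,0.6],"angular": [0,0,0]},{"claw": 0.35,"xyz": [0,0,1.2],"angular": [0,0,0]},{"claw": 0.35,"xyz": [0,0,1.2],"angular": [0,0,0]},{"claw": 0.0,"xyz": [0,0,1.2],"angular": [0,0,0]},{"claw": 0.0,"xyz": [0,0,1.2],"angular": [0,0,0]}]}}

```text
t: 7.38
tool_pos: [450.2, -427.1, 72.8]
orientation: [0.69, 0.719, 0.063, 0.06]
wrist_force: [0.8, 0.1, 0.3]
finger_gap: 0.253
```

Request:
{"api": "step_arm", "payload": {"series": [{"claw": 0.0,"xyz": [0,0,0],"angular": [0,0,0]},{"claw": 0.0,"xyz": [0,0,0],"angular": [0,0,0]},{"claw": 0.0,"xyz": [0,0,0],"angular": [0,0,0]},{"claw": 0.0,"xyz": [0,0,0],"angular": [0,0,0]},{"claw": 0.0,"xyz": [0,0,0],"angular": [0,0,0]}]}}

```text
t: 7.8
tool_pos: [449.6, -428.2, 73.0]
orientation: [0.69, 0.718, 0.063, 0.061]
wrist_force: [-0.8, 1.0, 5.2]
finger_gap: 0.102
```

```bash
python3 -c "
from h import *
s=state();print(s['tool_pos'],s['finger_gap'],s['wrist_force'])
for L,t in ((0,-5),(.25,2),(.5,10)): 
  go([463.8+52*np.sin(L)-.9*(L>.4),-429,30+52*np.cos(L)-5],92,t)"
```

```text
[ 449.63826317 -428.16237686   72.96985883] 0.10214706947933572 [-0.78579311  1.01106686  5.21405245]
xyz [-0.06  0.58 -0.06] ang [ 1.01 -0.01  0.05]
xyz [-0.08  1.08  0.09] ang [ 2.41 -0.01  0.05]
xyz [-0.09  1.49  0.36] ang [ 4.01 -0.    0.06]
```

Request:
{"api": "step_arm", "payload": {"series": [{"claw": 0.0,"xyz": [0,0.3,-0.04],"angular": [0.5,0,0]},{"claw": 0.0,"xyz": [0,0.58,-0.06],"angular": [1,0,0]},{"claw": 0.0,"xyz": [0,0.85,0],"angular": [1.8,0,0]},{"claw": 0.0,"xyz": [0,1.1,0.09],"angular": [2.6,0,0]},{"claw": 0.0,"xyz": [0,1.49,0.36],"angular": [4,0,0]}]}}

```text
t: 8.22
tool_pos: [484.6, -428.0, 72.2]
orientation: [0.692, 0.716, -0.064, -0.062]
wrist_force: [-3.5, 3.3, -1.1]
finger_gap: 0.1
```

Request:
{"api": "step_arm", "payload": {"series": [{"claw": 0.0,"xyz": [0,0,0],"angular": [0,0,0]},{"claw": 0.0,"xyz": [0,0,0],"angular": [0,0,0]},{"claw": 0.0,"xyz": [0,0,0],"angular": [0,0,0]},{"claw": 0.35,"xyz": [0,0,0],"angular": [0,0,0]},{"claw": 0.35,"xyz": [0,0,0],"angular": [0,0,0]}]}}

```text
t: 8.63
tool_pos: [487.0, -426.5, 69.8]
orientation: [0.69, 0.718, -0.063, -0.061]
wrist_force: [-0.1, -0.1, -0.8]
finger_gap: 0.2
```

Request:
{"api": "step_arm", "payload": {"series": [{"claw": 0.35,"xyz": [0,0,0],"angular": [0,0,0]},{"claw": 0.35,"xyz": [0,0,0],"angular": [0,0,0]},{"claw": 0.35,"xyz": [0,0,-1],"angular": [0,0,0]},{"claw": 0.35,"xyz": [0,0,-2.5],"angular": [-1,0,0]},{"claw": 0.35,"xyz": [0,-1,-4],"angular": [-2,0,0]}]}}

```text
t: 9.05
tool_pos: [486.4, -424.2, 169.1]
orientation: [0.691, 0.723, 0.003, 0.001]
wrist_force: [0.4, -0.9, 1.7]
finger_gap: 0.351
```

Request:
{"api": "step_arm", "payload": {"series": [{"claw": 1,"xyz": [-0.5,-0.4,0],"angular": [0,0,0]},{"claw": 1,"xyz": [-0.5,-0.4,0],"angular": [0,0,0]},{"claw": 1,"xyz": [-0.5,-0.4,0],"angular": [0,0,0]},{"claw": 1,"xyz": [-0.5,-0.4,0],"angular": [0,0,0]},{"claw": 1,"xyz": [-0.5,-0.4,0],"angular": [0,0,0]}]}}

```text
t: 9.47
tool_pos: [472.5, -438.6, 168.7]
orientation: [0.693, 0.721, 0.001, -0.001]
wrist_force: [0.3, -0.3, -0.2]
finger_gap: 0.661
```

```bash
python3 -c "
from h import *
s=state();print(s['tool_pos'],s['finger_gap'],s['wrist_force'])
f=imaging.grab_frame('wrist');np.savez('w5.npz',**f);crop(f,'w5',190,60,140,150,4)
print(f['T'][:3,3])"
```

```text
[ 472.51622229 -438.58991654  168.69693193] 0.6610321541957547 [ 0.25129542 -0.30754513 -0.15823239]
[ 470.11400506 -372.75335102  327.72926576]
```

View pics/w5.png

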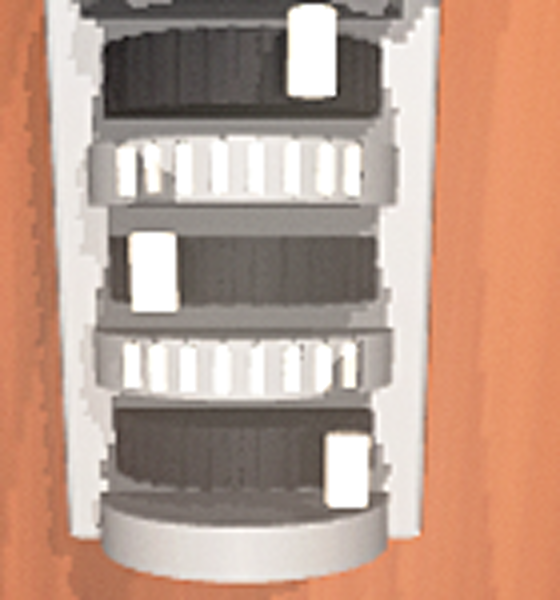

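Crop 5 shows the knobs at (312,50) left, (153,272) middle and (347,470) right. The tick rows are middle wheel 126...352 at y 167 and right wheel 132...349 at y 368.

```bash
python3 -c "
from h import *
f=dict(np.load('w5.npz'))
P=lambda x,y,z:p2w(f,190+x/4,60+y/4,z)
for y,(e0,m0,m1,e1) in ((167,(126,219,257,352)),(368,(132,223,258,349))):
  a=(P(e0,y,60.6)+P(e1,y,60.6))/2; b=(P(m0,y,69.8)+P(m1,y,69.8))/2; print('axle',a,b)
for n,x,y in (('L',312,50),('M',153,272),('R',347,470)):
  print(n,[(xa,knob(f,190+x/4,60+y/4,xa)) for xa in (462,464,466)])
"
```

```text
axle [ 463.1312994  -356.99892858] [ 463.14975812 -357.55070203]
axle [ 465.14995884 -403.58862077] [ 465.32346373 -402.52654058]
L [(462, {'angle': np.float64(1.015), 'x': np.float64(478.2), 'y': np.float64(-334.0), 'z': np.float64(79.4)}), (464, {'angle': np.float64(0.975), 'x': np.float64(478.2), 'y': np.float64(-334.1), 'z': np.float64(80.0)}), (466, {'angle': np.float64(0.935), 'x': np.float64(478.1), 'y': np.float64(-334.1), 'z': np.float64(80.6)})]
M [(462, {'angle': np.float64(0.375), 'x': np.float64(445.4), 'y': np.float64(-381.0), 'z': np.float64(79.3)}), (464, {'angle': np.float64(0.33), 'x': np.float64(445.3), 'y': np.float64(-381.1), 'z': np.float64(78.5)}), (466, {'angle': np.float64(0.29), 'x': np.float64(445.2), 'y': np.float64(-381.1), 'z': np.float64(77.7)})]
R [(462, {'angle': np.float64(1.305), 'x': np.float64(491.6), 'y': np.float64(-425.3), 'z': np.float64(72.8)}), (464, {'angle': np.float64(1.255), 'x': np.float64(491.4), 'y': np.float64(-425.0), 'z': np.float64(74.2)}), (466, {'angle': np.float64(1.21), 'x': np.float64(491.3), 'y': np.float64(-424.8), 'z': np.float64(75.4)})]
```

Left reads 1.01 and right 1.20, both good. The middle reads 0.33, which is marginal because of overshoot on the fast move, so I'll re-pinch it at x≈448.5 and centre it gently.

```bash
python3 -c "
from h import *
go([448.5,-381.5,103.6],92,0)"
```

```text
xyz [ 2.31 -0.87  2.6 ] ang [-0.01 -0.03  0.07]
```

Request:
{"api": "step_arm", "payload": {"series": [{"claw": 0.35,"xyz": [1.2,-0.5,0.6],"angular": [0,0,0]},{"claw": 0.35,"xyz": [2.3,-0.87,1.4],"angular": [0,0,0]},{"claw": 0.35,"xyz": [2.3,-0.87,2.2],"angular": [0,0,0]},{"claw": 0.35,"xyz": [2.3,-0.87,2.6],"angular": [0,0,0]},{"claw": 0.35,"xyz": [2.3,-0.87,2.6],"angular": [0,0,0]}]}}

```text
t: 9.93
tool_pos: [447.4, -381.9, 102.1]
orientation: [0.692, 0.721, 0.0, -0.002]
wrist_force: [-0.6, -1.2, -0.5]
finger_gap: 0.442
```

Request:
{"api": "step_arm", "payload": {"series": [{"claw": 0.35,"xyz": [0,0,0.4],"angular": [0,0,0]},{"claw": 0.35,"xyz": [0,0,0.8],"angular": [0,0,0]},{"claw": 0.35,"xyz": [0,0,1.2],"angular": [0,0,0]},{"claw": 0.35,"xyz": [0,0,1.2],"angular": [0,0,0]},{"claw": 0.35,"xyz": [0,0,1.2],"angular": [0,0,0]}]}}

```text
t: 10.35
tool_pos: [447.8, -383.0, 73.9]
orientation: [0.693, 0.721, 0.0, -0.001]
wrist_force: [-0.2, 0.0, 0.9]
finger_gap: 0.351
```

Request:
{"api": "step_arm", "payload": {"series": [{"claw": 0.0,"xyz": [0,0,0],"angular": [0,0,0]},{"claw": 0.0,"xyz": [0,0,0],"angular": [0,0,0]},{"claw": 0.0,"xyz": [0,0,0],"angular": [0,0,0]},{"claw": 0.0,"xyz": [0,0,0],"angular": [0,0,0]},{"claw": 0.0,"xyz": [0,0,0],"angular": [0,0,0]}]}}

```text
t: 10.77
tool_pos: [447.9, -383.1, 75.0]
orientation: [0.693, 0.721, 0.0, -0.0]
wrist_force: [-0.9, -0.2, 2.7]
finger_gap: 0.099
```

Request:
{"api": "step_arm", "payload": {"series": [{"claw": 0.0,"xyz": [0,0,0],"angular": [0,0,0]},{"claw": 0.0,"xyz": [0,0,0],"angular": [0,0,0]},{"claw": 0.0,"xyz": [0,0,0],"angular": [0,0,0]},{"claw": 0.0,"xyz": [0,0,0],"angular": [0,0,0]},{"claw": 0.0,"xyz": [0,0,0],"angular": [0,0,0]}]}}

```text
t: 11.18
tool_pos: [447.9, -383.2, 74.9]
orientation: [0.693, 0.721, 0.0, -0.0]
wrist_force: [-2.7, 0.0, 6.2]
finger_gap: 0.103
```

```bash
python3 -c "
from h import *
s=state();print(s['tool_pos'],s['finger_gap'],s['wrist_force'])"
```

```text
[ 447.88140006 -383.18473329   74.9369788 ] 0.10325978908907923 [-2.68786476  0.04245143  6.232011  ]
```

Request:
{"api": "step_arm", "payload": {"series": [{"claw": 0.0,"xyz": [0,0.02,0],"angular": [0,0,0]},{"claw": 0.0,"xyz": [0,0.04,0],"angular": [0,0,0]},{"claw": 0.0,"xyz": [0,0.04,0],"angular": [0,0,0]},{"claw": 0.0,"xyz": [0,0.04,0],"angular": [0,0,0]},{"claw": 0.0,"xyz": [0,0.04,0],"angular": [0,0,0]}]}}

```text
t: 11.6
tool_pos: [448.6, -383.2, 75.1]
orientation: [0.693, 0.721, 0.0, -0.0]
wrist_force: [-4.4, 0.4, 7.8]
finger_gap: 0.096
```

Request:
{"api": "step_arm", "payload": {"series": [{"claw": 0.4,"xyz": [0,0,0],"angular": [0,0,0]},{"claw": 0.4,"xyz": [0,0,0],"angular": [0,0,0]},{"claw": 0.4,"xyz": [0,0,0],"angular": [0,0,0]},{"claw": 0.4,"xyz": [0,0,-1],"angular": [0,0,0]},{"claw": 0.4,"xyz": [0,0,-2],"angular": [0,0,0]}]}}

```text
t: 12.02
tool_pos: [448.2, -381.9, 123.6]
orientation: [0.693, 0.721, 0.0, -0.002]
wrist_force: [0.6, -0.2, 0.9]
finger_gap: 0.383
```

Request:
{"api": "step_arm", "payload": {"series": [{"claw": 1,"xyz": [-1,0.5,-1],"angular": [0,0,0]},{"claw": 1,"xyz": [-2.2,1,-2],"angular": [0,0,0]},{"claw": 1,"xyz": [-2.2,1,-2],"angular": [0,0,0]},{"claw": 1,"xyz": [-2.2,1,-2],"angular": [0,0,0]},{"claw": 1,"xyz": [-2.2,1,-2],"angular": [0,0,0]}]}}

```text
t: 12.43
tool_pos: [476.0, -436.3, 173.7]
orientation: [0.693, 0.721, 0.001, -0.001]
wrist_force: [0.0, 0.2, -0.4]
finger_gap: 0.715
```

Run:
```python
from h import *
s=state();print(s['tool_pos'])
f=imaging.grab_frame('wrist');np.savez('w6.npz',**f)
g=f['pixels'].min(2)
for n,xa,y,L in (('L',462.1,-335,.3),('M',464.1,-381,-.3),('R',466.2,-426,.5)):
    u,v=w2p(f,[xa+52*np.sin(L),y,30+52*np.cos(L)]).round().astype(int)
    m=(g[v-8:v+9,u-14:u+15]>235).astype(np.uint8); k,l,st,c=cv2.connectedComponentsWithStats(m,connectivity=4)
    for i in range(1,k):
        if st[i,4]>60: cu,cv_=c[i]+[u-14,v-8]; print(n,st[i],knob(f,cu,cv_,xa))
```

```text
[ 475.9728827  -436.31940745  173.70995768]
L [  9   0  12  17 188] {'angle': np.float64(1.01), 'x': np.float64(477.8), 'y': np.float64(-334.7), 'z': np.float64(79.5)}
M [  8   0  11  17 186] {'angle': np.float64(0.39), 'x': np.float64(448.3), 'y': np.float64(-380.7), 'z': np.float64(79.5)}
R [ 10   0  10  16 157] {'angle': np.float64(1.205), 'x': np.float64(491.3), 'y': np.float64(-425.6), 'z': np.float64(75.5)}
```

Wheels now read 1.01, 0.39 and 1.205, all in band. Next I'll travel to plate 2, rotating to yaw ≈ 192°.

Request:
{"api": "step_arm", "payload": {"series": [{"claw": 1,"xyz": [0.8,0,-1],"angular": [0,0,-1.2]},{"claw": 1,"xyz": [2,0,-2],"angular": [0,0,-2.4]},{"claw": 1,"xyz": [3.5,0,-3],"angular": [0,0,-3.6]},{"claw": 1,"xyz": [5.1,0.1,-3],"angular": [0,0,-4.8]},{"claw": 1,"xyz": [6.6,0.2,-3],"angular": [0,0,-6]}]}}

```text
t: 12.9
tool_pos: [474.3, -269.5, 250.4]
orientation: [0.48, 0.877, 0.0, 0.0]
wrist_force: [0.9, -0.1, 0.0]
finger_gap: 0.997
```

Request:
{"api": "step_arm", "payload": {"series": [{"claw": 1,"xyz": [1.2,0.75,0],"angular": [0,0,-1.2]},{"claw": 1,"xyz": [2.4,1.5,0],"angular": [0,0,-2.4]},{"claw": 1,"xyz": [3.6,2.25,0],"angular": [0,0,-3.6]},{"claw": 1,"xyz": [4.8,3,0],"angular": [0,0,-4.8]},{"claw": 1,"xyz": [6,3.7,0],"angular": [0,0,-6]}]}}

```text
t: 13.32
tool_pos: [471.2, -93.2, 248.9]
orientation: [0.236, 0.972, 0.0, -0.001]
wrist_force: [0.1, 0.3, -0.5]
finger_gap: 0.998
```

Request:
{"api": "step_arm", "payload": {"series": [{"claw": 1,"xyz": [0.66,1.24,0],"angular": [0,0,-1.2]},{"claw": 1,"xyz": [1.32,2.5,0],"angular": [0,0,-2.4]},{"claw": 1,"xyz": [2,3.7,0],"angular": [0,0,-3.6]},{"claw": 1,"xyz": [2.6,5,0],"angular": [0,0,-4.8]},{"claw": 1,"xyz": [3.3,6.2,0],"angular": [0,0,-6]}]}}

```text
t: 13.73
tool_pos: [470.4, 81.8, 249.2]
orientation: [-0.023, 1.0, 0.0, -0.001]
wrist_force: [0.5, 0.1, 0.6]
finger_gap: 0.999
```

```bash
python3 -c "
from h import *
print(state()['tool_pos'])
go([478,263,170],192.4)"
```

```text
[470.38231044  81.7874582  249.19284297]
xyz [-0.64  7.23  3.17] ang [ 0.01 -0.01 -1.95]
```

Request:
{"api": "step_arm", "payload": {"series": [{"claw": 1,"xyz": [-0.1,1.5,0.4],"angular": [0,0,-0.5]},{"claw": 1,"xyz": [-0.3,3,0.9],"angular": [0,0,-1]},{"claw": 1,"xyz": [-0.4,4.4,1.4],"angular": [0,0,-1.5]},{"claw": 1,"xyz": [-0.5,5.8,1.9],"angular": [0,0,-1.95]},{"claw": 1,"xyz": [-0.6,7.1,2.2],"angular": [0,0,-1.95]}]}}

```text
t: 14.15
tool_pos: [477.5, 259.4, 192.9]
orientation: [-0.107, 0.994, -0.0, -0.001]
wrist_force: [-0.2, -0.6, 0.2]
finger_gap: 0.999
```

Request:
{"api": "step_arm", "payload": {"series": [{"claw": 1,"xyz": [0,0,0.5],"angular": [0,0,0]},{"claw": 1,"xyz": [0,0,0.8],"angular": [0,0,0]},{"claw": 1,"xyz": [0,0,0.8],"angular": [0,0,0]},{"claw": 1,"xyz": [0,0,0.8],"angular": [0,0,0]},{"claw": 1,"xyz": [0,0,0.8],"angular": [0,0,0]}]}}

```text
t: 14.57
tool_pos: [479.9, 256.6, 175.5]
orientation: [-0.104, 0.995, 0.0, 0.0]
wrist_force: [0.4, -0.0, 0.2]
finger_gap: 1.003
```

Run:
```python
from h import *
s=state();print(s['tool_pos'])
f=imaging.grab_frame('wrist');np.savez('w7.npz',**f)
t=imaging.grab_frame('top');np.savez('t7.npz',**t)
print([w2p(f,p).round() for p in ([478,263,6],[469,412,6])])
cv2.imwrite('pics/w7.png',np.hstack([cv2.resize(f['pixels'],(400,300)),cv2.resize(t['pixels'],(400,300))]))
```

```text
[479.93878145 256.57193013 175.46600718]
[array([263., 176.]), array([381., 193.])]
```

View pics/w7.png

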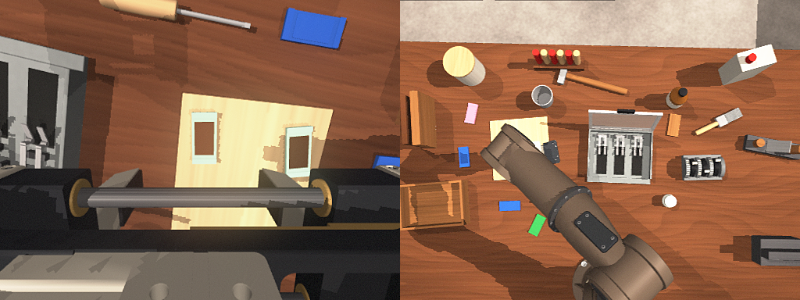

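Wrist view 7 shows the two plates at (205,137) and (300,150) in the half-size picture, matching the predicted positions, so nothing has been knocked yet. I'll measure them by patch.

```bash
cat >> h.py <<'E'
def patch(f,guess,z=12,r=40):
    "plate pose from brown patch near guess (world xy); z = height of the patch"
    u,v=w2p(f,[*guess,z]).round().astype(int); v0,u0=max(v-r,0),max(u-r,0)
    hsv=cv2.cvtColor(f['pixels'][v0:v+r,u0:u+r],cv2.COLOR_BGR2HSV)
    m=((hsv[...,1]>130)&(hsv[...,2]<190)&((hsv[...,0]<12))).astype(np.uint8)
    n,l,st,c=cv2.connectedComponentsWithStats(m)
    for i in range(1,n):
        if st[i,4]>150:
            p=np.argwhere(l==i)[:,::-1]+[u0,v0]; w=np.array([p2w(f,a,b,z) for a,b in p],np.float32)
            (cx,cy),(w1,h1),a=cv2.minAreaRect(w)
            if w1<h1: a-=90
            print("patch",round(cx,1),round(cy,1),"size",round(w1),round(h1),"ang",round(a,1),st[i].tolist())
E
python3 - <<'E'
from h import *
f=dict(np.load('w7.npz'))
patch(f,[478,263]); patch(f,[469,412])
E
```

```text
patch 488.7 220.3 size 97 8 ang 10.2 [0, 0, 8, 80, 402]
patch 479.0 260.3 size 51 27 ang 12.8 [26, 19, 24, 42, 670]
patch 440.4 446.3 size 56 11 ang 20.7 [70, 0, 10, 46, 193]
```

```bash
python3 -c "
from h import *
print(state()['tool_pos']); go([461.4,257,40],192.8)"
```

```text
[480.27657598 256.97566784 175.8904282 ]
xyz [0.75 0.15 5.43] ang [ 0.01  0.01 -0.17]
```

Request:
{"api": "step_arm", "payload": {"series": [{"claw": 0.8,"xyz": [0.4,0.1,1.2],"angular": [0,0,-0.1]},{"claw": 0.8,"xyz": [0.75,0.15,2.5],"angular": [0,0,-0.17]},{"claw": 0.8,"xyz": [0.75,0.15,3.8],"angular": [0,0,-0.17]},{"claw": 0.8,"xyz": [0.75,0.15,5],"angular": [0,0,-0.17]},{"claw": 0.8,"xyz": [0.75,0.15,5.43],"angular": [0,0,-0.17]}]}}

```text
t: 15.08
tool_pos: [459.4, 255.8, 36.6]
orientation: [-0.112, 0.994, -0.001, -0.002]
wrist_force: [0.1, 0.4, -0.0]
finger_gap: 0.804
```

Request:
{"api": "step_arm", "payload": {"series": [{"claw": 0.8,"xyz": [0,0,0],"angular": [0,0,0]},{"claw": 0.8,"xyz": [0,0,0],"angular": [0,0,0]},{"claw": 0.8,"xyz": [0,0,0],"angular": [0,0,0]},{"claw": 0.8,"xyz": [0,0,0],"angular": [0,0,0]},{"claw": 0.8,"xyz": [0,0,0],"angular": [0,0,0]}]}}

```text
t: 15.5
tool_pos: [461.6, 258.3, 40.9]
orientation: [-0.112, 0.994, 0.001, 0.001]
wrist_force: [0.4, -0.5, 0.1]
finger_gap: 0.799
```

```bash
python3 -c "
from h import *
print(state()['tool_pos']); go([461.4,257.5,7.8],192.8)
f=imaging.grab_frame('wrist');np.savez('w8.npz',**f); patch(f,[479,260],12,60)"
```

```text
[461.61722055 258.2829159   40.93230423]
xyz [ 0.02 -0.03  1.33] ang [0.02 0.03 0.01]
patch 466.1 217.2 size 48 9 ang 9.6 [0, 0, 14, 63, 627]
```

Request:
{"api": "step_arm", "payload": {"series": [{"claw": 0.8,"xyz": [0,0,0.5],"angular": [0,0,0]},{"claw": 0.8,"xyz": [0,0,0.9],"angular": [0,0,0]},{"claw": 0.8,"xyz": [0,0,1.2],"angular": [0,0,0]},{"claw": 0.8,"xyz": [0,0,1.32],"angular": [0,0,0]},{"claw": 0.8,"xyz": [0,0,1.32],"angular": [0,0,0]}]}}

```text
t: 15.97
tool_pos: [460.0, 257.2, 6.3]
orientation: [-0.112, 0.994, -0.0, -0.0]
wrist_force: [-2.1, -3.1, 10.8]
finger_gap: 0.798
```

Request:
{"api": "step_arm", "payload": {"series": [{"claw": 0.6,"xyz": [0,0,0],"angular": [0,0,0]},{"claw": 0.5,"xyz": [0,0,0],"angular": [0,0,0]},{"claw": 0.3,"xyz": [0,0,0],"angular": [0,0,0]},{"claw": 0.3,"xyz": [0,0,0],"angular": [0,0,0]},{"claw": 0.3,"xyz": [0,0,0],"angular": [0,0,0]}], "squeeze": 25}}

```text
t: 16.38
tool_pos: [460.9, 257.8, 6.3]
orientation: [-0.112, 0.994, 0.0, 0.0]
wrist_force: [-0.2, -0.7, 8.0]
finger_gap: 0.489
```

Request:
{"api": "step_arm", "payload": {"series": [{"claw": 0.3,"xyz": [0,0,0],"angular": [0,0,0]},{"claw": 0.3,"xyz": [0,0,0],"angular": [0,0,0]},{"claw": 0.3,"xyz": [0,0,0],"angular": [0,0,0]},{"claw": 0.3,"xyz": [0,0,0],"angular": [0,0,0]},{"claw": 0.3,"xyz": [0,0,0],"angular": [0,0,0]}]}}

```text
t: 16.8
tool_pos: [460.9, 257.9, 6.4]
orientation: [-0.112, 0.994, 0.0, 0.0]
wrist_force: [-0.1, -1.0, 6.7]
finger_gap: 0.405
```

```bash
python3 -c "
from h import *
s=state();print(s['tool_pos'],s['wrist_force'],s['finger_gap'])"
```

```text
[460.94897937 257.86922634   6.36371807] [-0.11103718 -1.02922562  6.66214708] 0.404932347079489
```

Gripped: a gap of 0.405 means 37.3 mm on the 38 mm plate. I'll lift and carry it towards the stage.

Request:
{"api": "step_arm", "payload": {"series": [{"claw": 0.3,"xyz": [0,0,-0.3],"angular": [0,0,0]},{"claw": 0.3,"xyz": [0,0,-1],"angular": [0,0,0]},{"claw": 0.3,"xyz": [0,0,-2.2],"angular": [0,0,0]},{"claw": 0.3,"xyz": [0,0,-3.5],"angular": [0,0,0]},{"claw": 0.3,"xyz": [0,0,-4.6],"angular": [0,0,0]}]}}

```text
t: 17.22
tool_pos: [460.0, 257.8, 122.9]
orientation: [-0.113, 0.994, 0.001, -0.0]
wrist_force: [1.5, -0.0, 0.0]
finger_gap: 0.407
```

Request:
{"api": "step_arm", "payload": {"series": [{"claw": 0.3,"xyz": [0.3,-0.8,0],"angular": [0,0,0]},{"claw": 0.3,"xyz": [0.8,-2.2,0],"angular": [0,0,0]},{"claw": 0.3,"xyz": [1.3,-3.6,0],"angular": [0,0,0]},{"claw": 0.3,"xyz": [1.8,-5,0],"angular": [0,0,0]},{"claw": 0.3,"xyz": [2.1,-6,0],"angular": [0,0,0]}]}}

```text
t: 17.63
tool_pos: [441.3, 96.3, 120.9]
orientation: [-0.112, 0.994, -0.0, -0.001]
wrist_force: [1.0, -0.9, -0.7]
finger_gap: 0.406
```

```bash
python3 -c "
from h import *
s=state();print(s['tool_pos'],s['wrist_force'],s['finger_gap']); go([425,-54,125],178.7)"
```

```text
[441.34633015  96.34623748 120.85451626] [ 1.00862675 -0.90437243 -0.70579685] 0.405514650091008
xyz [ 1.97 -5.72 -0.16] ang [-0.01 -0.02  2.82]
```

Request:
{"api": "step_arm", "payload": {"series": [{"claw": 0.3,"xyz": [0.4,-1.2,-0.1],"angular": [0,0,0.7]},{"claw": 0.3,"xyz": [0.9,-2.6,-0.15],"angular": [0,0,1.4]},{"claw": 0.3,"xyz": [1.4,-4,-0.15],"angular": [0,0,2.1]},{"claw": 0.3,"xyz": [1.8,-5.2,-0.15],"angular": [0,0,2.82]},{"claw": 0.3,"xyz": [1.97,-5.7,-0.15],"angular": [0,0,2.82]}]}}

```text
t: 18.05
tool_pos: [425.1, -54.6, 124.6]
orientation: [0.015, 1.0, -0.0, -0.001]
wrist_force: [0.1, -0.4, -1.0]
finger_gap: 0.405
```

Request:
{"api": "step_arm", "payload": {"series": [{"claw": 0.3,"xyz": [0,0,0],"angular": [0,0,0]},{"claw": 0.3,"xyz": [0,0,0],"angular": [0,0,0]},{"claw": 0.3,"xyz": [0,0,0],"angular": [0,0,0]},{"claw": 0.3,"xyz": [0,0,0],"angular": [0,0,0]},{"claw": 0.3,"xyz": [0,0,0],"angular": [0,0,0]}]}}

```text
t: 18.47
tool_pos: [426.8, -48.8, 124.9]
orientation: [0.009, 1.0, 0.001, 0.0]
wrist_force: [-0.2, 0.1, -0.7]
finger_gap: 0.408
```

```bash
python3 -c "
from h import *
s=state();print(s['tool_pos'],s['orientation'],s['finger_gap'])
f=imaging.grab_frame('wrist');np.savez('w9.npz',**f); cv2.imwrite('pics/w9.png',cv2.resize(f['pixels'],(800,600)))
print([w2p(f,p).round()*800/512 for p in ([394,-54,12],[394,71,12],[394,-179,12])])"
```

```text
[426.79980556 -48.83862198 124.92748681] [9.47194577e-03 9.99954873e-01 7.29707081e-04 3.28744369e-05] 0.40796664750913575
[array([393.75  , 242.1875]), array([590.625 , 239.0625]), array([196.875 , 245.3125])]
```

View pics/w9.png

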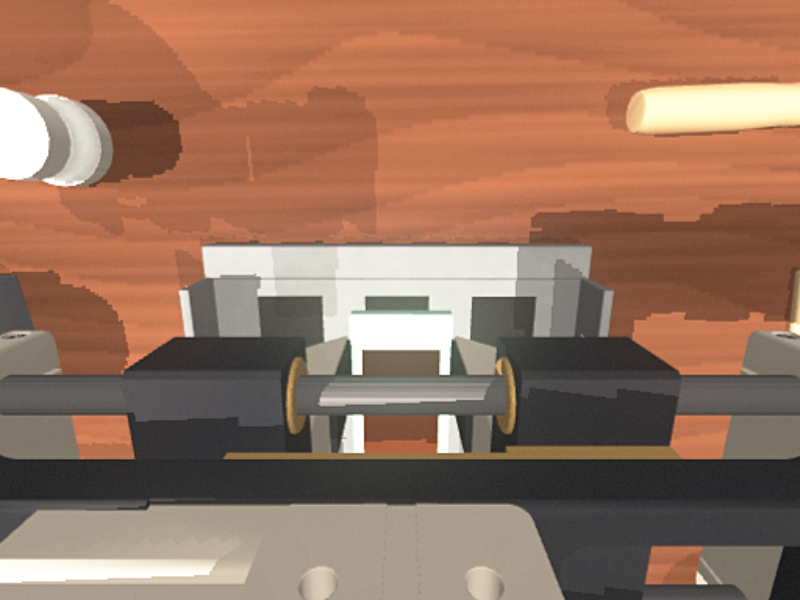

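Wrist view 9 shows the plate held straight with its near end at (350-452,312). The stage front edge runs (203,246)-(591,245), and the pad front edges are at x 260-323, 365-429 and 472-536 on row 297.

```bash
python3 -c "
from h import *
f=dict(np.load('w9.npz')); k=.64
P=lambda x,y,z:p2w(f,x*k,y*k,z).round(1)
print('front',P(203,247,12),P(591,245,12))
print('pads',[(P(a,297,12),P(b,297,12)) for a,b in ((260,323),(365,429),(472,536))])
s=state(); tz=s['tool_pos'][2]
print('walls top front outer',P(181,291,45),P(612,291,45))
print('plate end',P(350,312,tz+9),P(452,312,tz+9), s['tool_pos'])
print(np.degrees(R.from_quat(s['orientation']).as_euler('xyz')))
"
```

```text
front [ 394.8 -175.3] [398.1  72. ]
pads [(array([ 428.3, -142.3]), array([ 429.1, -101. ])), (array([429.6, -73.4]), array([430.4, -31.3])), (array([430.9,  -3.1]), array([431.7,  39. ]))]
walls top front outer [ 415.6 -176.1] [420.2  71.8]
plate end [403.7 -68.2] [404.4 -30.9] [426.76617639 -49.01075286 124.90714412]
[1.79922107e+02 4.50917085e-05 1.78901567e+02]
```

```bash
python3 -c "
from h import *
go([438,-52,50],179)"
```

```text
xyz [-0.45 -0.12  3.  ] ang [ 0.02  0.   -0.02]
```

Request:
{"api": "step_arm", "payload": {"series": [{"claw": 0.3,"xyz": [-0.2,-0.06,0.6],"angular": [0,0,0]},{"claw": 0.3,"xyz": [-0.45,-0.12,1.4],"angular": [0,0,0]},{"claw": 0.3,"xyz": [-0.45,-0.12,2.2],"angular": [0,0,0]},{"claw": 0.3,"xyz": [-0.45,-0.12,2.8],"angular": [0,0,0]},{"claw": 0.3,"xyz": [-0.45,-0.12,3],"angular": [0,0,0]}]}}

```text
t: 18.93
tool_pos: [436.7, -52.6, 48.1]
orientation: [0.01, 1.0, 0.001, -0.001]
wrist_force: [-0.0, 1.3, -0.8]
finger_gap: 0.411
```

Request:
{"api": "step_arm", "payload": {"series": [{"claw": 0.3,"xyz": [0,0,0.3],"angular": [0,0,0]},{"claw": 0.3,"xyz": [0,0,0.6],"angular": [0,0,0]},{"claw": 0.3,"xyz": [0,0,0.8],"angular": [0,0,0]},{"claw": 0.3,"xyz": [0,0,0.8],"angular": [0,0,0]},{"claw": 0.3,"xyz": [0,0,0.8],"angular": [0,0,0]}]}}

```text
t: 19.35
tool_pos: [437.9, -53.2, 30.1]
orientation: [0.011, 1.0, 0.0, 0.0]
wrist_force: [0.3, 0.0, -0.7]
finger_gap: 0.409
```

```bash
python3 -c "
from h import *
s=state();print(s['tool_pos'],s['wrist_force'],s['finger_gap']); go([438,-52.2,13],179)
f=imaging.grab_frame('wrist');np.savez('w10.npz',**f); crop(f,'w10',110,150,290,150,2.7)"
```

```text
[437.93061776 -53.2185103   30.05510654] [ 0.25189732  0.02611311 -0.74032703] 0.40940745645438903
xyz [-0.    0.04  0.68] ang [ 0.01  0.   -0.04]
```

View pics/w10.png

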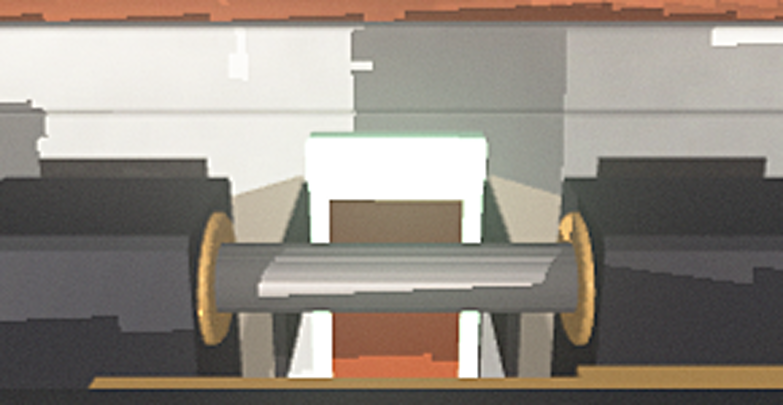

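The crop shows the plate held parallel to the stage's front lines. I'll lower it to the floor and slide it in.

Request:
{"api": "step_arm", "payload": {"series": [{"claw": 0.3,"xyz": [0,0.03,0.25],"angular": [0,0,0]},{"claw": 0.3,"xyz": [0,0.03,0.5],"angular": [0,0,0]},{"claw": 0.3,"xyz": [0,0.03,0.68],"angular": [0,0,0]},{"claw": 0.3,"xyz": [0,0.03,0.68],"angular": [0,0,0]},{"claw": 0.3,"xyz": [0,0.03,0.68],"angular": [0,0,0]}]}}

```text
t: 19.82
tool_pos: [437.7, -52.5, 12.5]
orientation: [0.011, 1.0, 0.0, -0.0]
wrist_force: [1.2, -0.7, -1.1]
finger_gap: 0.407
```

Request:
{"api": "step_arm", "payload": {"series": [{"claw": 0.3,"xyz": [-0.2,0,0],"angular": [0,0,0]},{"claw": 0.3,"xyz": [-0.4,0,0],"angular": [0,0,0]},{"claw": 0.3,"xyz": [-0.6,0,0],"angular": [0,0,0]},{"claw": 0.3,"xyz": [-0.8,0,0],"angular": [0,0,0]},{"claw": 0.3,"xyz": [-1,0,0],"angular": [0,0,0]}]}}

```text
t: 20.23
tool_pos: [463.5, -53.1, 12.9]
orientation: [0.011, 1.0, 0.001, 0.0]
wrist_force: [-1.4, 0.5, -2.2]
finger_gap: 0.408
```

Request:
{"api": "step_arm", "payload": {"series": [{"claw": 0.3,"xyz": [-0.15,0,0],"angular": [0,0,0]},{"claw": 0.3,"xyz": [-0.3,0,0],"angular": [0,0,0]},{"claw": 0.3,"xyz": [-0.45,0,0],"angular": [0,0,0]},{"claw": 0.3,"xyz": [-0.6,0,0],"angular": [0,0,0]},{"claw": 0.3,"xyz": [-0.6,0,0],"angular": [0,0,0]}]}}

```text
t: 20.65
tool_pos: [478.6, -53.3, 12.9]
orientation: [0.011, 1.0, 0.001, 0.0]
wrist_force: [-1.4, -1.8, -1.8]
finger_gap: 0.41
```

```bash
python3 -c "
from h import *
s=state();print(s['tool_pos'],s['wrist_force'],s['finger_gap'])"
```

```text
[478.62375965 -53.34836407  12.85307154] [-1.4254479  -1.81031035 -1.79827402] 0.41004173960435025
```

Request:
{"api": "step_arm", "payload": {"series": [{"claw": 0.3,"xyz": [-0.1,0,0],"angular": [0,0,0]},{"claw": 0.3,"xyz": [-0.2,0,0],"angular": [0,0,0]},{"claw": 0.3,"xyz": [-0.3,0,0],"angular": [0,0,0]},{"claw": 0.3,"xyz": [-0.4,0,0],"angular": [0,0,0]},{"claw": 0.3,"xyz": [-0.48,0,0],"angular": [0,0,0]}]}}

```text
t: 21.07
tool_pos: [490.2, -53.6, 12.9]
orientation: [0.011, 1.0, 0.001, 0.0]
wrist_force: [-1.6, -0.0, -2.6]
finger_gap: 0.408
```

Request:
{"api": "step_arm", "payload": {"series": [{"claw": 0.3,"xyz": [-0.03,0,0],"angular": [0,0,0]},{"claw": 0.3,"xyz": [-0.06,0,0],"angular": [0,0,0]},{"claw": 0.3,"xyz": [-0.09,0,0],"angular": [0,0,0]},{"claw": 0.3,"xyz": [-0.12,0,0],"angular": [0,0,0]},{"claw": 0.3,"xyz": [-0.12,0,0],"angular": [0,0,0]}]}}

```text
t: 21.48
tool_pos: [491.7, -53.7, 12.6]
orientation: [0.011, 1.0, 0.0, -0.001]
wrist_force: [-5.3, 0.3, -1.6]
finger_gap: 0.41
```

```bash
python3 -c "
from h import *
s=state();print(s['tool_pos'],s['wrist_force'],s['finger_gap'])"
```

```text
[491.66075188 -53.72822132  12.57828299] [-5.27185874  0.29513214 -1.58700189] 0.41018562382949136
```

Request:
{"api": "step_arm", "payload": {"series": [{"claw": 0.3,"xyz": [-0.04,0,0],"angular": [0,0,0]},{"claw": 0.3,"xyz": [-0.08,0,0],"angular": [0,0,0]},{"claw": 0.3,"xyz": [-0.08,0,0],"angular": [0,0,0]},{"claw": 0.3,"xyz": [-0.08,0,0],"angular": [0,0,0]},{"claw": 0.3,"xyz": [-0.08,0,0],"angular": [0,0,0]}]}}

```text
t: 21.9
tool_pos: [491.7, -53.8, 12.4]
orientation: [0.01, 1.0, 0.0, -0.003]
wrist_force: [-10.5, 1.2, 3.5]
finger_gap: 0.408
```

```bash
python3 -c "
from h import *
s=state();print(s['tool_pos'],s['wrist_force'],s['finger_gap'])"
```

```text
[491.70226632 -53.77236179  12.3526902 ] [-10.49934761   1.17878757   3.46921892] 0.40828445661016755
```

Stop contact: x holds at 491.7 while the force rises to 10 N. I'll unload, open slightly, and rise.

Request:
{"api": "step_arm", "payload": {"series": [{"claw": 0.3,"xyz": [0.06,0,0],"angular": [0,0,0]},{"claw": 0.55,"xyz": [0.06,0,0],"angular": [0,0,0]},{"claw": 0.55,"xyz": [0.06,0,0],"angular": [0,0,0]},{"claw": 0.55,"xyz": [0.06,0,0],"angular": [0,0,0]},{"claw": 0.55,"xyz": [0.06,0,0],"angular": [0,0,0]}]}}

```text
t: 22.32
tool_pos: [494.5, -53.6, 13.3]
orientation: [0.011, 1.0, 0.001, 0.001]
wrist_force: [0.2, -0.0, 0.3]
finger_gap: 0.548
```

Request:
{"api": "step_arm", "payload": {"series": [{"claw": 0.55,"xyz": [0,0,-0.3],"angular": [0,0,0]},{"claw": 0.55,"xyz": [0,0,-1],"angular": [0,0,0]},{"claw": 0.55,"xyz": [0,0,-2],"angular": [0,0,0]},{"claw": 0.55,"xyz": [0,0,-3.5],"angular": [0,0,0]},{"claw": 0.55,"xyz": [0,0,-5],"angular": [0,0,0]}]}}

```text
t: 22.73
tool_pos: [492.7, -53.4, 139.4]
orientation: [0.01, 1.0, 0.001, -0.001]
wrist_force: [1.9, 0.1, 1.0]
finger_gap: 0.548
```

```bash
python3 -c "
from h import *
s=state();print(s['tool_pos'],s['wrist_force'],s['finger_gap']);go([470,412,200],196)"
```

```text
[492.68619878 -53.43076371 139.37572277] [1.85956558 0.05123598 1.01390006] 0.5483811985842912
xyz [ 1.29 18.6  -2.39] ang [ 0.02 -0.01 -3.44]
```

Request:
{"api": "step_arm", "payload": {"series": [{"claw": 0.8,"xyz": [0.4,0.8,-1],"angular": [0,0,0]},{"claw": 0.8,"xyz": [0.8,2.1,-2],"angular": [0,0,0]},{"claw": 0.8,"xyz": [1,3.6,-2.4],"angular": [0,0,0]},{"claw": 0.8,"xyz": [1,5.2,-2.4],"angular": [0,0,0]},{"claw": 0.8,"xyz": [1,6.8,-2.4],"angular": [0,0,0]}]}}

```text
t: 23.15
tool_pos: [472.3, 118.1, 200.1]
orientation: [0.011, 1.0, 0.0, 0.002]
wrist_force: [1.0, -0.0, -1.2]
finger_gap: 0.796
```

Request:
{"api": "step_arm", "payload": {"series": [{"claw": 0.8,"xyz": [0,1.5,0],"angular": [0,0,-0.7]},{"claw": 0.8,"xyz": [0.1,3,0],"angular": [0,0,-1.4]},{"claw": 0.8,"xyz": [0.2,4.5,0],"angular": [0,0,-2.1]},{"claw": 0.8,"xyz": [0.2,6,0],"angular": [0,0,-2.8]},{"claw": 0.8,"xyz": [0.3,7.4,0],"angular": [0,0,-3.4]}]}}

```text
t: 23.57
tool_pos: [468.4, 304.0, 199.1]
orientation: [-0.139, 0.99, 0.001, 0.001]
wrist_force: [0.0, 0.9, 0.4]
finger_gap: 0.798
```

```bash
python3 -c "
from h import *
s=state();print(s['tool_pos']);go([470,412,180],196)"
```

```text
[468.3723195  303.95871085 199.10284465]
xyz [-1.25  4.14  0.77] ang [ 0.02  0.02 -0.01]
```

Request:
{"api": "step_arm", "payload": {"series": [{"claw": 0.8,"xyz": [-0.4,1.2,0.2],"angular": [0,0,0]},{"claw": 0.8,"xyz": [-0.8,2.5,0.5],"angular": [0,0,0]},{"claw": 0.8,"xyz": [-1.2,3.8,0.7],"angular": [0,0,0]},{"claw": 0.8,"xyz": [-1.2,4.1,0.7],"angular": [0,0,0]},{"claw": 0.8,"xyz": [-1.2,4.1,0.7],"angular": [0,0,0]}]}}

```text
t: 23.98
tool_pos: [467.5, 411.7, 181.0]
orientation: [-0.139, 0.99, 0.002, -0.001]
wrist_force: [0.3, -1.6, -0.1]
finger_gap: 0.794
```

Request:
{"api": "step_arm", "payload": {"series": [{"claw": 0.8,"xyz": [0,0,0],"angular": [0,0,0]},{"claw": 0.8,"xyz": [0,0,0],"angular": [0,0,0]},{"claw": 0.8,"xyz": [0,0,0],"angular": [0,0,0]},{"claw": 0.8,"xyz": [0,0,0],"angular": [0,0,0]},{"claw": 0.8,"xyz": [0,0,0],"angular": [0,0,0]}]}}

```text
t: 24.4
tool_pos: [470.1, 407.5, 181.2]
orientation: [-0.136, 0.991, 0.0, 0.0]
wrist_force: [-0.3, -0.5, -0.1]
finger_gap: 0.802
```

Run:
```python
from h import *
s=state();print(s['tool_pos'],s['orientation'])
f=imaging.grab_frame('wrist');np.savez('w11.npz',**f)
t=imaging.grab_frame('top');np.savez('t11.npz',**t)
print(w2p(f,[469,412,12])); patch(f,[469,412],12,60)
st=cv2.resize(t['pixels'][140:240,235:335],(400,400),interpolation=cv2.INTER_CUBIC)
cv2.imwrite('pics/w11.png',np.hstack([cv2.resize(f['pixels'],(400,300)),st[:300]]))
```

```text
[470.06426949 407.4578242  181.19446102] [-1.36468947e-01  9.90644222e-01  3.19014952e-04  3.87500517e-04]
[261.15199392 176.31908656]
patch 461.1 451.1 size 152 65 ang 19.1 [63, 0, 57, 120, 3116]
```

View pics/w11.png

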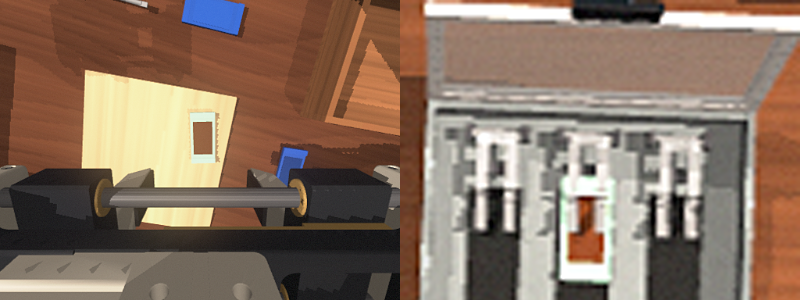

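The view shows plate 2 home under the middle clip with its leaves over the glass. Plate 1 is at (202,136) in the half-size picture, unmoved.

Run:
```python
from h import *
f=dict(np.load('w11.npz')); patch(f,[468,412],12,30)
s=f['pixels'][150:200,235:290]; print(cv2.cvtColor(s,cv2.COLOR_BGR2HSV)[24,::4].tolist())
```

```text
[[26, 70, 248], [25, 77, 247], [21, 82, 244], [19, 84, 177], [12, 139, 152], [12, 138, 152], [12, 139, 152], [12, 143, 148], [12, 137, 149], [16, 94, 158], [24, 67, 209], [23, 83, 253], [23, 83, 246], [24, 82, 245]]
```

```bash
sed -i 's/hsv\[...,0\]<12/hsv[...,0]<15/' h.py
python3 - <<'E'
from h import *
f=dict(np.load('w11.npz')); patch(f,[468,412],12,30)
E
```

```text
patch 469.9 409.0 size 50 28 ang 16.4 [16, 10, 24, 41, 954]
```

```bash
python3 -c "
from h import *
go([452.6,405,40],196.4)"
```

```text
xyz [0.7  0.07 5.64] ang [ 0.01  0.01 -0.13]
```

Request:
{"api": "step_arm", "payload": {"series": [{"claw": 0.8,"xyz": [0.4,0.05,1.2],"angular": [0,0,-0.13]},{"claw": 0.8,"xyz": [0.7,0.07,2.5],"angular": [0,0,-0.13]},{"claw": 0.8,"xyz": [0.7,0.07,4],"angular": [0,0,-0.13]},{"claw": 0.8,"xyz": [0.7,0.07,5.2],"angular": [0,0,-0.13]},{"claw": 0.8,"xyz": [0.7,0.07,5.64],"angular": [0,0,-0.13]}]}}

```text
t: 24.92
tool_pos: [450.7, 403.1, 35.8]
orientation: [-0.143, 0.99, -0.001, -0.002]
wrist_force: [-1.1, -0.9, 0.5]
finger_gap: 0.8
```

Request:
{"api": "step_arm", "payload": {"series": [{"claw": 0.8,"xyz": [0,0,0],"angular": [0,0,0]},{"claw": 0.8,"xyz": [0,0,0],"angular": [0,0,0]},{"claw": 0.8,"xyz": [0,0,0],"angular": [0,0,0]},{"claw": 0.8,"xyz": [0,0,0],"angular": [0,0,0]},{"claw": 0.8,"xyz": [0,0,0],"angular": [0,0,0]}]}}

```text
t: 25.33
tool_pos: [452.9, 406.4, 41.6]
orientation: [-0.143, 0.99, 0.001, 0.001]
wrist_force: [0.2, -0.2, -0.9]
finger_gap: 0.802
```

Request:
{"api": "step_arm", "payload": {"series": [{"claw": 0.8,"xyz": [0,0,0.5],"angular": [0,0,0]},{"claw": 0.8,"xyz": [0,0,0.9],"angular": [0,0,0]},{"claw": 0.8,"xyz": [0,0,1.2],"angular": [0,0,0]},{"claw": 0.8,"xyz": [0,0,1.32],"angular": [0,0,0]},{"claw": 0.8,"xyz": [0,0,1.32],"angular": [0,0,0]}]}}

```text
t: 25.75
tool_pos: [451.7, 404.9, 6.5]
orientation: [-0.143, 0.99, -0.0, -0.0]
wrist_force: [-1.2, -2.6, 3.7]
finger_gap: 0.798
```

Request:
{"api": "step_arm", "payload": {"series": [{"claw": 0.6,"xyz": [0,0,0],"angular": [0,0,0]},{"claw": 0.5,"xyz": [0,0,0],"angular": [0,0,0]},{"claw": 0.3,"xyz": [0,0,0],"angular": [0,0,0]},{"claw": 0.3,"xyz": [0,0,0],"angular": [0,0,0]},{"claw": 0.3,"xyz": [0,0,0],"angular": [0,0,0]}]}}

```text
t: 26.17
tool_pos: [452.0, 405.6, 6.5]
orientation: [-0.143, 0.99, 0.0, -0.0]
wrist_force: [-0.7, -0.0, -0.6]
finger_gap: 0.485
```

Request:
{"api": "step_arm", "payload": {"series": [{"claw": 0.3,"xyz": [0,0,0],"angular": [0,0,0]},{"claw": 0.3,"xyz": [0,0,0],"angular": [0,0,0]},{"claw": 0.3,"xyz": [0,0,0],"angular": [0,0,0]},{"claw": 0.3,"xyz": [0,0,0],"angular": [0,0,0]},{"claw": 0.3,"xyz": [0,0,0],"angular": [0,0,0]}]}}

```text
t: 26.58
tool_pos: [452.1, 405.6, 6.8]
orientation: [-0.143, 0.99, 0.0, 0.0]
wrist_force: [0.2, 0.4, -0.5]
finger_gap: 0.409
```

```bash
python3 -c "
from h import *
s=state();print(s['tool_pos'],s['wrist_force'],s['finger_gap'])"
```

```text
[452.07336299 405.61332069   6.78262515] [ 0.19660109  0.35022781 -0.50805975] 0.4089929992180499
```

Request:
{"api": "step_arm", "payload": {"series": [{"claw": 0.3,"xyz": [0,0,-0.3],"angular": [0,0,0]},{"claw": 0.3,"xyz": [0,0,-1],"angular": [0,0,0]},{"claw": 0.3,"xyz": [0,0,-2.2],"angular": [0,0,0]},{"claw": 0.3,"xyz": [0,0,-3.5],"angular": [0,0,0]},{"claw": 0.3,"xyz": [0,0,-4.6],"angular": [0,0,0]}]}}

```text
t: 27.0
tool_pos: [451.9, 405.8, 124.2]
orientation: [-0.143, 0.99, 0.001, 0.0]
wrist_force: [1.1, 0.8, -0.2]
finger_gap: 0.407
```

Request:
{"api": "step_arm", "payload": {"series": [{"claw": 0.3,"xyz": [0.3,-0.8,0],"angular": [0,0,0]},{"claw": 0.3,"xyz": [0.8,-2.2,0],"angular": [0,0,0]},{"claw": 0.3,"xyz": [1.3,-3.6,0],"angular": [0,0,0]},{"claw": 0.3,"xyz": [1.8,-5,0],"angular": [0,0,0]},{"claw": 0.3,"xyz": [2.2,-6.4,0],"angular": [0,0,0]}]}}

```text
t: 27.42
tool_pos: [443.8, 234.9, 122.2]
orientation: [-0.143, 0.99, 0.0, 0.0]
wrist_force: [2.3, -0.2, -0.5]
finger_gap: 0.407
```

Request:
{"api": "step_arm", "payload": {"series": [{"claw": 0.3,"xyz": [0.5,-1.3,0],"angular": [0,0,0.7]},{"claw": 0.3,"xyz": [0.9,-2.6,0],"angular": [0,0,1.4]},{"claw": 0.3,"xyz": [1.3,-4,0],"angular": [0,0,2.1]},{"claw": 0.3,"xyz": [1.7,-5.2,0],"angular": [0,0,2.8]},{"claw": 0.3,"xyz": [2,-6,0],"angular": [0,0,3.4]}]}}

```text
t: 27.83
tool_pos: [438.7, 75.1, 121.9]
orientation: [0.008, 1.0, -0.0, 0.0]
wrist_force: [0.5, -0.3, -0.4]
finger_gap: 0.409
```

Request:
{"api": "step_arm", "payload": {"series": [{"claw": 0.3,"xyz": [0,0,0],"angular": [0,0,0]},{"claw": 0.3,"xyz": [0,0,0],"angular": [0,0,0]},{"claw": 0.3,"xyz": [0,0,0],"angular": [0,0,0]},{"claw": 0.3,"xyz": [0,0,0],"angular": [0,0,0]},{"claw": 0.3,"xyz": [0,0,0],"angular": [0,0,0]}]}}

```text
t: 28.25
tool_pos: [439.2, 79.9, 121.7]
orientation: [0.004, 1.0, 0.001, 0.0]
wrist_force: [-0.2, 0.5, -0.9]
finger_gap: 0.414
```

```bash
python3 -c "
from h import *
s=state();print(s['tool_pos'],s['wrist_force'],s['finger_gap']); go([438,17.5,80],179)"
```

```text
[439.17188031  79.86063475 121.72183919] [-0.15350619  0.45959877 -0.89336736] 0.41372746682452954
xyz [ 0.03 -2.5   1.66] ang [0.02 0.   0.11]
```

Request:
{"api": "step_arm", "payload": {"series": [{"claw": 0.3,"xyz": [0,-0.6,0],"angular": [0,0,0.1]},{"claw": 0.3,"xyz": [0,-1.3,0],"angular": [0,0,0.1]},{"claw": 0.3,"xyz": [0.03,-2.1,0.5],"angular": [0,0,0.1]},{"claw": 0.3,"xyz": [0.03,-2.5,1.2],"angular": [0,0,0.1]},{"claw": 0.3,"xyz": [0.03,-2.5,1.66],"angular": [0,0,0.1]}]}}

```text
t: 28.67
tool_pos: [437.4, 14.2, 78.9]
orientation: [0.01, 1.0, -0.0, -0.0]
wrist_force: [-0.5, -0.9, -0.5]
finger_gap: 0.409
```

Request:
{"api": "step_arm", "payload": {"series": [{"claw": 0.3,"xyz": [0,0,0],"angular": [0,0,0]},{"claw": 0.3,"xyz": [0,0,0],"angular": [0,0,0]},{"claw": 0.3,"xyz": [0,0,0],"angular": [0,0,0]},{"claw": 0.3,"xyz": [0,0,0],"angular": [0,0,0]},{"claw": 0.3,"xyz": [0,0,0],"angular": [0,0,0]}]}}

```text
t: 29.08
tool_pos: [438.2, 16.6, 80.7]
orientation: [0.009, 1.0, 0.001, 0.001]
wrist_force: [-0.0, -0.2, -1.0]
finger_gap: 0.408
```

```bash
python3 -c "
from h import *
s=state();print(s['tool_pos'],s['wrist_force'],s['finger_gap']); go([438,17.2,30],179)
f=imaging.grab_frame('wrist');np.savez('w12.npz',**f); crop(f,'w12',110,120,290,180,2.7)"
```

```text
[438.23462019  16.64254889  80.65884518] [-0.04040617 -0.20945647 -1.03225796] 0.40838100039073294
xyz [0.01 0.02 2.03] ang [ 0.01  0.02 -0.  ]
```

View pics/w12.png

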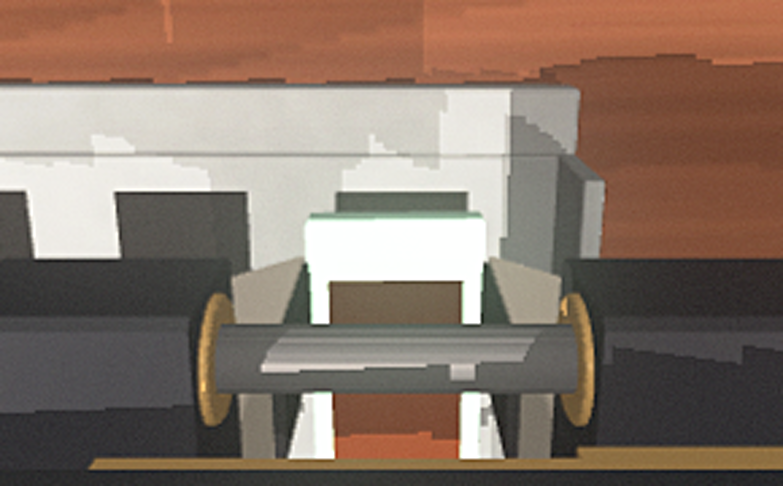

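The crop shows plate 1 held straight, with its near end at (306-485,214), over the left pad (337-468, row 193).

```bash
python3 -c "
from h import *
f=dict(np.load('w12.npz')); P=lambda x,y,z:p2w(f,110+x/2.7,120+y/2.7,z).round(1)
print('plate',P(306,215,89),P(485,215,89),'pad',P(337,193,12),P(468,193,12))"
```

```text
plate [415.3  -3.2] [416.   34.8] pad [431.  -3.] [431.7  38.8]
```

Request:
{"api": "step_arm", "payload": {"series": [{"claw": 0.3,"xyz": [0,0.05,0.6],"angular": [0,0,0]},{"claw": 0.3,"xyz": [0,0.05,1.2],"angular": [0,0,0]},{"claw": 0.3,"xyz": [0,0.05,1.7],"angular": [0,0,0]},{"claw": 0.3,"xyz": [0,0.05,2.0],"angular": [0,0,0]},{"claw": 0.3,"xyz": [0,0.05,2.0],"angular": [0,0,0]}]}}

```text
t: 29.55
tool_pos: [437.0, 17.4, 29.1]
orientation: [0.009, 1.0, 0.0, -0.001]
wrist_force: [-0.1, -0.1, -0.9]
finger_gap: 0.409
```

Request:
{"api": "step_arm", "payload": {"series": [{"claw": 0.3,"xyz": [0,0,0.25],"angular": [0,0,0]},{"claw": 0.3,"xyz": [0,0,0.5],"angular": [0,0,0]},{"claw": 0.3,"xyz": [0,0,0.68],"angular": [0,0,0]},{"claw": 0.3,"xyz": [0,0,0.68],"angular": [0,0,0]},{"claw": 0.3,"xyz": [0,0,0.68],"angular": [0,0,0]}]}}

```text
t: 29.97
tool_pos: [437.7, 17.4, 12.9]
orientation: [0.009, 1.0, 0.0, -0.0]
wrist_force: [0.2, -0.1, 0.1]
finger_gap: 0.41
```

```bash
python3 -c "
from h import *
s=state();print(s['tool_pos'],s['wrist_force'],s['finger_gap'])"
```

```text
[437.711025    17.38688291  12.89097559] [ 0.24616627 -0.08474068  0.10111736] 0.4099449749848202
```

Same slide as before.

Request:
{"api": "step_arm", "payload": {"series": [{"claw": 0.3,"xyz": [-0.2,0,0],"angular": [0,0,0]},{"claw": 0.3,"xyz": [-0.4,0,0],"angular": [0,0,0]},{"claw": 0.3,"xyz": [-0.6,0,0],"angular": [0,0,0]},{"claw": 0.3,"xyz": [-0.8,0,0],"angular": [0,0,0]},{"claw": 0.3,"xyz": [-1,0,0],"angular": [0,0,0]}]}}

```text
t: 30.38
tool_pos: [463.5, 16.8, 13.0]
orientation: [0.01, 1.0, 0.001, 0.0]
wrist_force: [-0.8, 0.1, -0.3]
finger_gap: 0.41
```

Request:
{"api": "step_arm", "payload": {"series": [{"claw": 0.3,"xyz": [-0.15,0,0],"angular": [0,0,0]},{"claw": 0.3,"xyz": [-0.3,0,0],"angular": [0,0,0]},{"claw": 0.3,"xyz": [-0.45,0,0],"angular": [0,0,0]},{"claw": 0.3,"xyz": [-0.6,0,0],"angular": [0,0,0]},{"claw": 0.3,"xyz": [-0.6,0,0],"angular": [0,0,0]}]}}

```text
t: 30.8
tool_pos: [478.2, 16.5, 12.9]
orientation: [0.009, 1.0, 0.001, 0.0]
wrist_force: [-1.8, -0.5, -1.5]
finger_gap: 0.408
```

Request:
{"api": "step_arm", "payload": {"series": [{"claw": 0.3,"xyz": [-0.1,0,0],"angular": [0,0,0]},{"claw": 0.3,"xyz": [-0.2,0,0],"angular": [0,0,0]},{"claw": 0.3,"xyz": [-0.3,0,0],"angular": [0,0,0]},{"claw": 0.3,"xyz": [-0.4,0,0],"angular": [0,0,0]},{"claw": 0.3,"xyz": [-0.48,0,0],"angular": [0,0,0]}]}}

```text
t: 31.22
tool_pos: [490.3, 16.4, 13.1]
orientation: [0.009, 1.0, 0.001, 0.0]
wrist_force: [-1.4, -0.2, -3.2]
finger_gap: 0.408
```

Request:
{"api": "step_arm", "payload": {"series": [{"claw": 0.3,"xyz": [-0.03,0,0],"angular": [0,0,0]},{"claw": 0.3,"xyz": [-0.06,0,0],"angular": [0,0,0]},{"claw": 0.3,"xyz": [-0.09,0,0],"angular": [0,0,0]},{"claw": 0.3,"xyz": [-0.12,0,0],"angular": [0,0,0]},{"claw": 0.3,"xyz": [-0.12,0,0],"angular": [0,0,0]}]}}

```text
t: 31.63
tool_pos: [492.8, 16.3, 13.0]
orientation: [0.009, 1.0, 0.0, 0.0]
wrist_force: [-1.7, -0.3, -2.8]
finger_gap: 0.409
```

Request:
{"api": "step_arm", "payload": {"series": [{"claw": 0.3,"xyz": [-0.04,0,0],"angular": [0,0,0]},{"claw": 0.3,"xyz": [-0.08,0,0],"angular": [0,0,0]},{"claw": 0.3,"xyz": [-0.08,0,0],"angular": [0,0,0]},{"claw": 0.3,"xyz": [-0.08,0,0],"angular": [0,0,0]},{"claw": 0.3,"xyz": [-0.08,0,0],"angular": [0,0,0]}]}}

```text
t: 32.05
tool_pos: [493.0, 16.3, 12.6]
orientation: [0.009, 1.0, 0.0, -0.001]
wrist_force: [-6.3, 1.8, -1.8]
finger_gap: 0.408
```

```bash
python3 -c "
from h import *
s=state();print(s['tool_pos'],s['wrist_force'],s['finger_gap'])"
```

```text
[493.01494437  16.26374096  12.55064238] [-6.28554157  1.76113806 -1.83746341] 0.4079981290909302
```

Contact at x=493.0, which matches slot 2's stop plus 1.2 mm. I'll release and rise.

Request:
{"api": "step_arm", "payload": {"series": [{"claw": 0.3,"xyz": [0.02,0,0],"angular": [0,0,0]},{"claw": 0.52,"xyz": [0.02,0,0],"angular": [0,0,0]},{"claw": 0.52,"xyz": [0.02,0,0],"angular": [0,0,0]},{"claw": 0.52,"xyz": [0.02,0,0],"angular": [0,0,0]},{"claw": 0.52,"xyz": [0.02,0,0],"angular": [0,0,0]}]}}

```text
t: 32.47
tool_pos: [495.2, 16.4, 13.3]
orientation: [0.009, 1.0, 0.001, 0.001]
wrist_force: [0.2, 0.4, 0.5]
finger_gap: 0.514
```

Request:
{"api": "step_arm", "payload": {"series": [{"claw": 0.52,"xyz": [0,0,-0.3],"angular": [0,0,0]},{"claw": 0.52,"xyz": [0,0,-1],"angular": [0,0,0]},{"claw": 0.52,"xyz": [0,0,-2],"angular": [0,0,0]},{"claw": 0.52,"xyz": [0,0,-3.5],"angular": [0,0,0]},{"claw": 0.52,"xyz": [0,0,-5],"angular": [0,0,0]}]}}

```text
t: 32.88
tool_pos: [493.4, 16.4, 139.5]
orientation: [0.009, 1.0, 0.001, -0.001]
wrist_force: [1.4, 0.7, -0.6]
finger_gap: 0.52
```

Request:
{"api": "step_arm", "payload": {"series": [{"claw": 0.2,"xyz": [0.5,1,-1],"angular": [0,0,0]},{"claw": 0.2,"xyz": [1,2.4,-2],"angular": [0,0,0]},{"claw": 0.2,"xyz": [1.5,3.9,-3],"angular": [0,0,0]},{"claw": 0,"xyz": [1.5,5.4,-4],"angular": [0,0,0]},{"claw": 0,"xyz": [1.5,6.5,-5],"angular": [0,0,0]}]}}

```text
t: 33.3
tool_pos: [458.2, 175.7, 260.5]
orientation: [0.009, 1.0, 0.0, 0.0]
wrist_force: [1.6, 0.8, -0.7]
finger_gap: 0.209
```

Run:
```python
from h import *
s=state();print(s['tool_pos'],s['wrist_force'],s['finger_gap'])
t=imaging.grab_frame('top');np.savez('t13.npz',**t); d=imaging.grab_frame('side');np.savez('s13.npz',**d)
a=cv2.resize(t['pixels'][135:240,235:340],(600,600),interpolation=cv2.INTER_CUBIC)
print([w2p(d,p).round() for p in ([510,-54,20],[600,-54,231])])
b=cv2.resize(d['pixels'][95:205,195:295],(200,220),interpolation=cv2.INTER_CUBIC)
o=np.zeros((600,800,3),np.uint8); o[:,:600]=a; o[:220,600:]=b
o[220:]=o[220:]; cv2.imwrite('pics/c13.png',o)
```

```text
[458.16726253 175.69676764 260.5353946 ] [ 1.57253784  0.8103801  -0.66767829] 0.2087905472880818
[array([250., 168.]), array([223., 126.])]
```

View pics/c13.png

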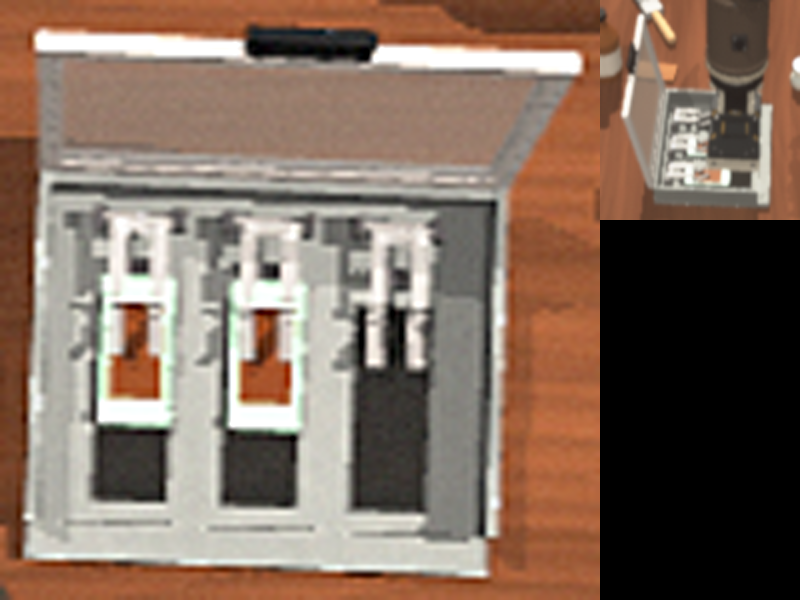

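The view shows two plates home under the left and middle clips, with the right station empty and the leaves resting on the glass. The cover tab is at crop (313,44). I'll estimate the cover angle and confirm the board is empty.

Run:
```python
from h import *
t=dict(np.load('t13.npz'))
for (cx,cy,r,off) in ((313,32,208,8),(313,32,208,0),(313,58,186,0)):
    u,v=235+cx*.175,135+cy*.175
    b=[]
    for th in np.arange(1.4,2.1,.005):
        x=603.4-r*np.cos(th)+off*np.sin(th); z=45+r*np.sin(th)+off*np.cos(th)
        b.append((abs(p2w(t,u,v,z)[0]-x),th,x,z,p2w(t,u,v,z)[1]))
    print(min(b))
b=t['pixels'][150:230,115:195]; h=cv2.cvtColor(b,cv2.COLOR_BGR2HSV); print('brown px on board',((h[...,1]>150)&(h[...,2]<190)).sum())
for n,(cx,cy) in dict(s3near=(137,427),s2near=(266,431)).items(): print(n,p2w(t,235+cx*.175,135+cy*.175,18))
go([620,-20,300],179)
```

```text
(np.float64(0.18249523400777434), np.float64(1.7099999999999933), np.float64(640.1835577033423), np.float64(249.87793898486208), np.float64(-57.374337904674356))
(np.float64(0.06956312469537806), np.float64(1.7499999999999925), np.float64(640.4751795750927), np.float64(249.66907694977917), np.float64(-57.39362434588575))
(np.float64(0.27174071318256665), np.float64(1.724999999999993), np.float64(631.9683482887556), np.float64(228.79295273772703), np.float64(-59.48280407719984))
brown px on board 430
s3near [467.13267586  13.48503214]
s2near [466.25547874 -56.27208829]
xyz [-6.49 -7.97 -1.44] ang [0.08 0.09 0.07]
```

Request:
{"api": "step_arm", "payload": {"series": [{"claw": 0,"xyz": [0,0,-1.2],"angular": [0,0,0]},{"claw": 0,"xyz": [-0.6,-0.6,-2.4],"angular": [0,0,0]},{"claw": 0,"xyz": [-1.6,-1.7,-2.8],"angular": [0,0,0]},{"claw": 0,"xyz": [-2.6,-2.8,-2.8],"angular": [0,0,0]},{"claw": 0,"xyz": [-3.6,-3.9,-2.8],"angular": [0,0,0]}]}}

```text
t: 33.82
tool_pos: [549.0, 73.5, 330.3]
orientation: [0.009, 1.0, 0.0, 0.001]
wrist_force: [0.9, -0.2, 0.3]
finger_gap: 0.006
```

Request:
{"api": "step_arm", "payload": {"series": [{"claw": 0,"xyz": [-1.1,-1.1,0],"angular": [0,0,0]},{"claw": 0,"xyz": [-2.2,-2.2,0],"angular": [0,0,0]},{"claw": 0,"xyz": [-3.3,-3.3,0],"angular": [0,0,0]},{"claw": 0,"xyz": [-4.3,-4.4,0],"angular": [0,0,0]},{"claw": 0,"xyz": [-5,-5.2,0],"angular": [0,0,0]}]}}

```text
t: 34.23
tool_pos: [671.8, -61.6, 328.0]
orientation: [0.011, 1.0, -0.0, -0.0]
wrist_force: [0.0, 0.3, -0.2]
finger_gap: 0.001
```

Request:
{"api": "step_arm", "payload": {"series": [{"claw": 0,"xyz": [0,0,0],"angular": [0,0,0]},{"claw": 0,"xyz": [0,0,0],"angular": [0,0,0]},{"claw": 0,"xyz": [0,0,0],"angular": [0,0,0]},{"claw": 0,"xyz": [0,0,0],"angular": [0,0,0]},{"claw": 0,"xyz": [0,0,0],"angular": [0,0,0]}]}}

```text
t: 34.65
tool_pos: [669.9, -56.2, 329.2]
orientation: [0.008, 1.0, 0.001, 0.0]
wrist_force: [-0.7, -0.0, -0.1]
finger_gap: 0.005
```

Run:
```python
from h import *
s=state();print(s['tool_pos'],s['finger_gap'])
go([678,-56,225],179)
f=imaging.grab_frame('wrist');np.savez('w14.npz',**f)
cv2.imwrite('pics/w14.png',f['pixels'])
```

```text
[669.87869945 -56.23335122 329.20874888] 0.004862098561050729
xyz [-0.32  0.01  4.17] ang [0.01 0.01 0.01]
```

View pics/w14.png

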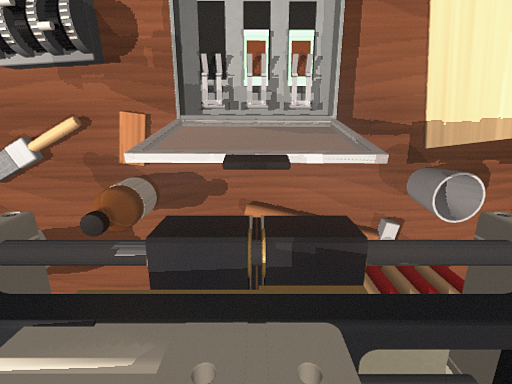

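Wrist view 14 shows the cover tab at (256,161), ahead of (robot side of) the closed fingers. Both plates are under their clips, and the bottle and tin are clear to the sides.

Run:
```python
from h import *
f=dict(np.load('w14.npz'))
print('tab far edge',p2w(f,256,168,249),'near',p2w(f,256,155,250),'tip px',w2p(f,state()['tool_pos']),'edge ends',p2w(f,125,161,228),p2w(f,388,157,228))
for v,r,off in ((168,208,8),(155,208,0)):
    b=[]
    for th in np.arange(1.5,2,.005):
        x=603.4-r*np.cos(th)+off*np.sin(th); z=45+r*np.sin(th)+off*np.cos(th); b.append((abs(p2w(f,256,v,z)[0]-x),th,x,z))
    print(min(b))
H=np.array([603.4,45])
for th in (1.6,1.4,1.2,1,.8,.6,.4,.2,.1,0):
    c=H+180*np.array([-np.cos(th),np.sin(th)])+8*np.array([np.sin(th),np.cos(th)])+[9.5,0]; print(th,c.round(1))
```

```text
tab far edge [644.47045778 -57.34255361] near [632.84642996 -57.15022175] tip px [258.20179029 230.61761651] edge ends [ 639.33451337 -182.45734613] [639.63250379  68.53542942]
(np.float64(0.1791366249949533), np.float64(1.729999999999995), np.float64(644.2734868515978), np.float64(249.10134265259563))
(np.float64(0.4591367155098851), np.float64(1.7099999999999955), np.float64(632.2609432700935), np.float64(250.987975264481))
1.6 [626.2 224.7]
1.4 [590.2 223.7]
1.2 [555.1 215.7]
1 [522.4 200.8]
0.8 [493.2 179.7]
0.6 [468.9 153.2]
0.4 [450.2 122.5]
0.2 [438.1  88.6]
0.1 [434.6  70.9]
0 [432.9  53. ]
```

Request:
{"api": "step_arm", "payload": {"series": [{"claw": 0,"xyz": [0,0,0.8],"angular": [0,0,0]},{"claw": 0,"xyz": [0,0,2],"angular": [0,0,0]},{"claw": 0,"xyz": [0,0,3.2],"angular": [0,0,0]},{"claw": 0,"xyz": [0,0,4],"angular": [0,0,0]},{"claw": 0,"xyz": [0,0,4.17],"angular": [0,0,0]}]}}

```text
t: 35.12
tool_pos: [668.1, -57.4, 220.5]
orientation: [0.009, 1.0, 0.0, -0.003]
wrist_force: [-1.3, 0.7, -0.3]
finger_gap: 0.007
```

Request:
{"api": "step_arm", "payload": {"series": [{"claw": 0,"xyz": [0,0,0],"angular": [0,0,0]},{"claw": 0,"xyz": [0,0,0],"angular": [0,0,0]},{"claw": 0,"xyz": [0.2,0,0],"angular": [0,0,0]},{"claw": 0,"xyz": [0.5,0,0],"angular": [0,0,0]},{"claw": 0,"xyz": [0.8,0,0],"angular": [0,0,0]}]}}

```text
t: 35.53
tool_pos: [650.7, -56.6, 225.8]
orientation: [0.009, 1.0, 0.001, 0.001]
wrist_force: [2.3, -0.6, 2.3]
finger_gap: 0.009
```

Run:
```python
from h import *
s=state();print(s['tool_pos'],s['wrist_force'])
H=np.array([603.4,45])
C=lambda th:H+180*np.array([-np.cos(th),np.sin(th)])+8*np.array([np.sin(th),np.cos(th)])+[9.5,0]
p=s['tool_pos'][[0,2]]
for g in (np.linspace(1.66,1.4,5),np.linspace(1.33,1.05,5),np.linspace(.99,.75,5),np.linspace(.69,.45,5),np.linspace(.4,.2,5),np.linspace(.16,0,5)):
    print([((p-C(t))/25).round(2).tolist() for t in g]); p=C(g[-1])
```

```text
[650.71437279 -56.64849657 225.80404891] [ 2.30530511 -0.6147576   2.27065743]
[[0.55, 0.09], [1.02, 0.04], [1.49, 0.03], [1.95, 0.04], [2.42, 0.08]]
[[0.5, 0.08], [0.99, 0.2], [1.47, 0.35], [1.94, 0.53], [2.4, 0.74]]
[[0.38, 0.21], [0.74, 0.44], [1.09, 0.7], [1.43, 0.97], [1.75, 1.26]]
[[0.3, 0.31], [0.58, 0.64], [0.84, 0.99], [1.08, 1.35], [1.29, 1.72]]
[[0.16, 0.32], [0.31, 0.65], [0.44, 0.99], [0.55, 1.33], [0.65, 1.68]]
[[0.06, 0.28], [0.12, 0.56], [0.16, 0.85], [0.19, 1.14], [0.21, 1.42]]
```

Contact is starting at 2 N. Sweeping along the arc, with a check between groups.

Request:
{"api": "step_arm", "payload": {"series": [{"claw": 0,"xyz": [0.55,0,0.05],"angular": [0,0,0]},{"claw": 0,"xyz": [1.02,0,0.04],"angular": [0,0,0]},{"claw": 0,"xyz": [1.49,0,0.03],"angular": [0,0,0]},{"claw": 0,"xyz": [1.95,0,0.04],"angular": [0,0,0]},{"claw": 0,"xyz": [2.42,0,0.08],"angular": [0,0,0]}]}}

```text
t: 35.95
tool_pos: [589.5, -55.7, 223.3]
orientation: [0.009, 1.0, 0.0, 0.001]
wrist_force: [2.4, -0.0, -0.7]
finger_gap: 0.005
```

Request:
{"api": "step_arm", "payload": {"series": [{"claw": 0,"xyz": [0.5,0,0.08],"angular": [0,0,0]},{"claw": 0,"xyz": [0.99,0,0.2],"angular": [0,0,0]},{"claw": 0,"xyz": [1.47,0,0.35],"angular": [0,0,0]},{"claw": 0,"xyz": [1.94,0,0.53],"angular": [0,0,0]},{"claw": 0,"xyz": [2.4,0,0.74],"angular": [0,0,0]}]}}

```text
t: 36.37
tool_pos: [529.5, -54.6, 204.7]
orientation: [0.009, 1.0, 0.0, 0.001]
wrist_force: [1.9, -0.6, -0.3]
finger_gap: 0.007
```

Run:
```python
from h import *
s=state();print(s['tool_pos'],s['wrist_force'])
d=imaging.grab_frame('side');np.savez('s15.npz',**d); crop(d,'s15',170,80,150,130,4)
```

```text
[529.49463283 -54.58611259 204.71502158] [ 1.85171733 -0.55154702 -0.26426527]
```

View pics/s15.png

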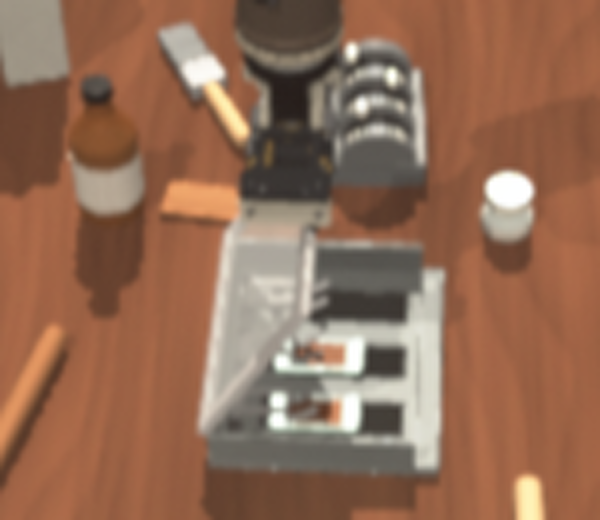

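The side view shows the cover at about 1 rad, following the finger, with both plates in place. Continuing down.

Request:
{"api": "step_arm", "payload": {"series": [{"claw": 0,"xyz": [0.38,0,0.21],"angular": [0,0,0]},{"claw": 0,"xyz": [0.74,0,0.44],"angular": [0,0,0]},{"claw": 0,"xyz": [1.09,0,0.7],"angular": [0,0,0]},{"claw": 0,"xyz": [1.43,0,0.97],"angular": [0,0,0]},{"claw": 0,"xyz": [1.75,0,1.26],"angular": [0,0,0]}]}}

```text
t: 36.83
tool_pos: [486.2, -53.9, 173.0]
orientation: [0.009, 1.0, 0.0, 0.001]
wrist_force: [1.2, 0.8, 2.2]
finger_gap: 0.004
```

Request:
{"api": "step_arm", "payload": {"series": [{"claw": 0,"xyz": [0.3,0,0.31],"angular": [0,0,0]},{"claw": 0,"xyz": [0.58,0,0.64],"angular": [0,0,0]},{"claw": 0,"xyz": [0.84,0,0.99],"angular": [0,0,0]},{"claw": 0,"xyz": [1.08,0,1.35],"angular": [0,0,0]},{"claw": 0,"xyz": [1.29,0,1.72],"angular": [0,0,0]}]}}

```text
t: 37.25
tool_pos: [454.1, -53.2, 129.8]
orientation: [0.009, 1.0, 0.0, 0.001]
wrist_force: [1.4, -0.4, -0.4]
finger_gap: 0.006
```

Request:
{"api": "step_arm", "payload": {"series": [{"claw": 0,"xyz": [0.16,0,0.32],"angular": [0,0,0]},{"claw": 0,"xyz": [0.31,0,0.65],"angular": [0,0,0]},{"claw": 0,"xyz": [0.44,0,0.99],"angular": [0,0,0]},{"claw": 0,"xyz": [0.55,0,1.33],"angular": [0,0,0]},{"claw": 0,"xyz": [0.65,0,1.68],"angular": [0,0,0]}]}}

```text
t: 37.67
tool_pos: [437.7, -52.9, 86.7]
orientation: [0.009, 1.0, 0.0, 0.0]
wrist_force: [0.5, 0.2, 0.5]
finger_gap: 0.003
```

Request:
{"api": "step_arm", "payload": {"series": [{"claw": 0,"xyz": [0.06,0,0.28],"angular": [0,0,0]},{"claw": 0,"xyz": [0.12,0,0.56],"angular": [0,0,0]},{"claw": 0,"xyz": [0.16,0,0.85],"angular": [0,0,0]},{"claw": 0,"xyz": [0.19,0,1.1],"angular": [0,0,0]},{"claw": 0,"xyz": [0.21,0,1.35],"angular": [0,0,0]}]}}

```text
t: 38.08
tool_pos: [432.6, -52.8, 53.0]
orientation: [0.009, 1.0, 0.0, 0.0]
wrist_force: [-8.6, -1.4, 61.3]
finger_gap: 0.005
```

Run:
```python
from h import *
s=state();print(s['tool_pos'],s['wrist_force'])
```

```text
[432.57588009 -52.79236178  53.03514098] [-8.55209154 -1.39831402 61.31441106]
```

At z=53.0 there is firm contact of 61 N, so the cover is on the walls. Backing off straight up.

Request:
{"api": "step_arm", "payload": {"series": [{"claw": 0,"xyz": [0,0,-0.15],"angular": [0,0,0]},{"claw": 0,"xyz": [0,0,-0.5],"angular": [0,0,0]},{"claw": 0,"xyz": [0,0,-1.5],"angular": [0,0,0]},{"claw": 0,"xyz": [0,0,-3],"angular": [0,0,0]},{"claw": 0,"xyz": [0,0,-4.5],"angular": [0,0,0]}]}}

```text
t: 38.5
tool_pos: [431.3, -52.4, 167.0]
orientation: [0.009, 1.0, 0.001, -0.001]
wrist_force: [0.8, -1.3, 0.8]
finger_gap: 0.006
```

Request:
{"api": "step_arm", "payload": {"series": [{"claw": 0,"xyz": [0,1,-1],"angular": [0,0,0]},{"claw": 0,"xyz": [0,2.5,-2],"angular": [0,0,0]},{"claw": 0,"xyz": [0,4,-3],"angular": [0,0,0]},{"claw": 0,"xyz": [0,5.5,-4],"angular": [0,0,0]},{"claw": 0,"xyz": [0,7,-5],"angular": [0,0,0]}]}}

```text
t: 38.92
tool_pos: [434.8, 112.1, 285.3]
orientation: [0.01, 1.0, 0.0, 0.0]
wrist_force: [1.2, 0.3, -0.1]
finger_gap: 0.005
```

Request:
{"api": "step_arm", "payload": {"series": [{"claw": 0,"xyz": [0,1.4,0],"angular": [0,0,0]},{"claw": 0,"xyz": [0,2.5,0],"angular": [0,0,0]},{"claw": 0,"xyz": [0,2.5,0],"angular": [0,0,0]},{"claw": 0,"xyz": [0,2.5,0],"angular": [0,0,0]},{"claw": 0,"xyz": [0,2.5,0],"angular": [0,0,0]}]}}

```text
t: 39.33
tool_pos: [436.5, 172.4, 283.5]
orientation: [0.009, 1.0, 0.0, -0.0]
wrist_force: [0.4, -0.8, 0.0]
finger_gap: 0.008
```

Run:
```python
from h import *
s=state();print(s['t'],s['tool_pos'],s['wrist_force'])
t=imaging.grab_frame('top'); d=imaging.grab_frame('side'); np.savez('t16.npz',**t); np.savez('s16.npz',**d)
o=np.zeros((600,800,3),np.uint8)
o[:400,:800]=cv2.resize(t['pixels'][140:240,230:430],(800,400),interpolation=cv2.INTER_CUBIC)
o[400:,:400]=cv2.resize(d['pixels'][90:200,190:300],(400,400))[150:350]; o[400:,410:660]=cv2.resize(d['pixels'][80:180,200:325],(250,200))
cv2.imwrite('pics/c16.png',o)
```

```text
39.3333 [436.46172426 172.41004422 283.48207176] [ 0.41014796 -0.79010289  0.01236318]
```

View pics/c16.png

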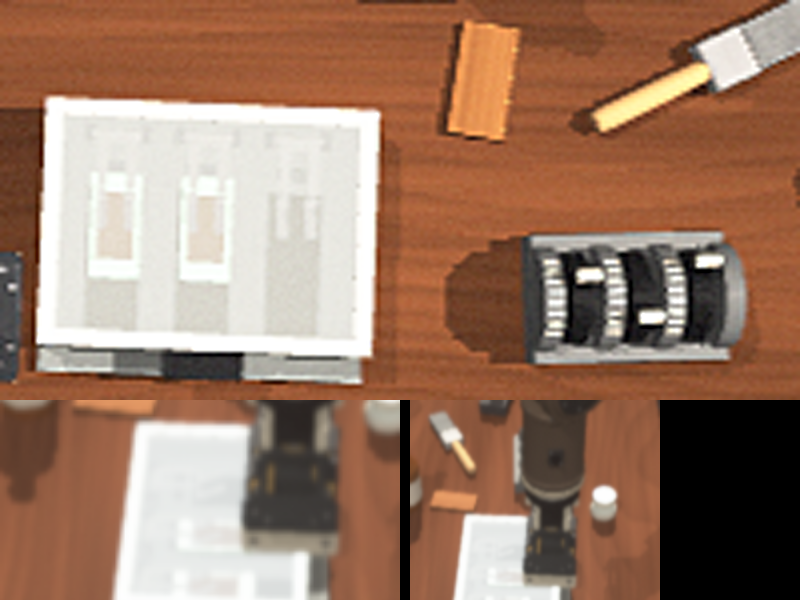

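The final view shows the cover flat over both plates, and the knobs at 5, 2 and 6 as set. Nothing is touching the robot, so I'm handing in.

Run:
```python
from h import *
t=dict(np.load('t16.npz')); print('free edge px predicted closed',w2p(t,[417.4-4,-53,53]),'if 0.04 rad',w2p(t,[417.4-4,-53,60.5]),'seen row ~227')
print(job.close_job())
```

```text
free edge px predicted closed [281.10095256 227.63390006] if 0.04 rad [281.2905731  227.65251509] seen row ~227
the job is handed in; nothing more can be done
None
```

I finished the job and handed it in after about 39 s of robot time. Both plates on the drying board are home in the middle and left stations, the timer is set to 5, 2, 6, and the cover is closed. No verdict is reported, so this rests on my own checks.

- **Plates:** Both were pushed until they stopped. Slot 2 held its position under 10 N, and slot 3 stopped at the expected spot under 6 N. The top view shows the clip leaves on the glass behind the end strips. I judged the snap from position and pictures, since I could not read the clip angles. One colour count of brown pixels on the board gave 430, which I put down to the arm being in that view. The wrist views showed no third plate.
- **Wheels:** From the wrist camera they read 1.01, 0.39 and 1.205 rad against 1.0, 0.4 and 1.2. The middle wheel came out at 0.33 on the first try, so I reset it.
- **Cover:** The finger stopped at z = 53.0 mm, which is the closed height, at 61 N. That is higher than I intended but below the 120 N wrist limit. My last edge check in the top camera could not tell fully closed from 0.04 rad open, so closure rests on the contact height.
- **Calibration:** The top camera read about 4 mm short in x compared with the wrist camera, so I positioned from the wrist camera and contact.
- **Bystanders:** I never touched them, and the ones visible in the final pictures look unmoved. I did not measure their positions.

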